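Open a ratcheted bench guard to its height marker

TASK

The clear guard on the bench is held down by a ratchet. Lift the red pawl off the toothed wheel and swing it right over so that it rests on its back stop, push the yellow lower edge of the guard up until it is level with the tip of the red height marker, then swing the pawl back and let it drop into the teeth again. Leave the marker where it is set, and do not disturb the glue stick, the tape roll or the lattice cube.

Things in the scene. Friction and masses are not known exactly. Their poses are not given: they have to be found in the camera images.
- guard: Fixed bench guard with aluminium posts (24 mm wide at y = +100 and -98 mm, 300 mm high, fronts at x = -10 mm), a clear front sash between them and a 12 mm thick base plate that reaches to x = -60 mm. Origin on the table top, in the middle of the bay's width and of the sash's thickness; x points from the front (robot side) into the bay, y to the left as the robot sees it, z up.
- pawl (a joint): Angle of the red pawl (rad): 0 = nose at the bottom of a tooth gap, about 0.13 = on a tooth tip; grows as its free end is lifted up and over to the right, away from the sash. Past about 1.8 it falls to its back stop at 2.62 and rests there; below that it falls onto the wheel. Nearly free, about 0.12 kg. While it lies in the teeth the sash cannot be raised.
- pawl_pivot (a point): Fixed point on the pawl's turning axis (parallel to the guard's x), in the same front-to-back plane as pawl_pin. The axis stands on a blue plate right of the sash (234 mm high, front at x = -8 mm); the bolt ends 12 mm behind this point.
- drum (a joint): Turn of the toothed ratchet wheel below the pawl (rad), geared to the sash by rack and pinion (40 rad per m of rise). 100 mm over 16 saw teeth; axis along the guard's x at its y = -130, z = 130 mm; front face at x = -45 mm, brass hub to x = -50 mm.
- pawl_pin (a point): Middle of the pawl's handle pin: steel, 12 mm in diameter, 48 mm long plus a 16 mm wide black end cap, at the pawl's free end, pointing to the robot parallel to the guard's x. Free from 25 mm behind this point to 23 mm in front. It runs on an arc of 52 mm radius about pawl_pivot, from beside the pivot (sash side) over the top to the other side.
- sash (a joint): Height of the sash above its lowest position (m), 0 to 0.105. Counterbalanced: it stays where it is left; once the pawl is up, raising it takes about 8 N. It can be pushed down as well.
- sash_edge (a point): Middle of the underside of the sash's yellow lower rail: 146 mm wide along y, 36 mm deep along x, 18 mm high, so its front is 18 mm before this point. Above the rail the clear pane is set back, its front 26 mm behind the rail's front, up to 125 mm over the edge. 85 mm above the table with the sash down; the way beneath it is open.
- marker_tip (a point): Tip of the pointer of the red height marker, a clip 32 mm wide and 24 mm high on the front of the left post, that points at the sash: its height is the height wanted for the lower edge of the sash. It can be shoved along the post, and must not be.
- lattice_mid (a point): Centre of a white printed lattice cube, 52 x 52 x 57 mm, loose on the bay's floor behind the sash. A bystander.
- glue_stick_mid (a point): Centre of an upright white and orange glue stick, 27 mm in diameter and 96 mm high, left of the guard. A bystander.
- tape_roll_mid (a point): Centre of a roll of masking tape lying flat, 64 mm in diameter and 19 mm high, in front of the ratchet. A bystander.

How it is judged:
On the way, in this order (a step that is already met when the one before it is completed fails the run):
1. the pawl rests on its back stop, clear of the wheel (value of joint pawl above 2.3 rad), for 0.2 s.
2. with the pawl back, the lower edge of the sash is level with the marker tip (within 10 mm) (value of joint pawl above 2.3 rad and z of sash_edge in the frame of marker_tip between -0.01 and 0.01 m), for 0.2 s.
At the end, for the whole second after the job is handed in: The pawl lies in the teeth again (angle under 0.2 rad), the lower edge of the sash is within 10 mm of the height of the marker tip, and both are at rest (value of joint pawl below 0.2 rad and z of sash_edge in the frame of marker_tip between -0.01 and 0.01 m and velocity of joint pawl below 0.1 rad/s and velocity of joint sash between -0.01 and 0.01 m/s); the robot touches nothing.
It fails at once if the height marker is shifted by more than 4 mm (distance of marker_tip from where it was at the start of the episode above 0.004 m).
It fails at once if the lattice is moved by more than 20 mm (distance of lattice_mid from where it was at the start of the episode above 0.02 m).
It fails at once if the glue stick is moved by more than 20 mm (distance of glue_stick_mid from where it was at the start of the episode above 0.02 m).
It fails at once if the tape roll is moved by more than 20 mm (distance of tape_roll_mid from where it was at the start of the episode above 0.02 m).
It also fails if it takes over 59 s, if anything falls off the work surface, if the arm or the gripper's body presses on something with over 40 N, if the wrist force passes 120 N, or if a joint passes its speed limit or range.

ROBOT

A 7-joint arm with a two-finger parallel gripper is mounted at the origin on a cart in front of the work surface, level with it; the furniture and walls round the work are solid. World frame = base frame: x ahead of the robot, y to its left, z up, the work surface at z = 0. Lengths are in m, angles in rad, forces in N, time in s.
With the tool pointing down it reaches from about 0.425 to 0.925 m from the base axis. Payload 6.8 kg.
Tool frame: the origin (TCP) lies on the centre line of the jaws, within the pads' length; the fingertips stand 14 mm ahead of it and the grasp point (between the pads) lies 5 mm behind it (r.nose_length is the distance from the TCP to the fingertips, in m); z points along the fingers, y is the direction in which the jaws open and shut (so a half turn about z gives the same grasp; the last joint's range is limited). The gripper opens to 85 mm and grips with 20 to 120 N. Pads are 22 mm wide; open, the fingers measure 114 mm over their backs; the gripper's body (76 mm by 85 mm) begins 54 mm behind the grasp point. The pads swing forward as they close: fully open they stand 13 mm farther back than shut.
Start: joints at [1.098, 0.477, 0.022, 1.555, -0.011, 1.109, -0.083], TCP at [0.241, -0.631, 0.245] pointing down, gripper open.
Joint ranges: [-2.96, 2.96], [-0.34, 2.1], [-1.41, 1.46], [0.24, 2.44], [-1.37, 4.51], [0.17, 1.92], [-2.96, 2.96]. Speed limits (rad/s): [2.39, 2.39, 3.14, 3.14, 3.14, 3.14, 3.14].

INTERFACE

Orientations are given as a rotation vector (axis times angle).
In Python, from bench import r, imaging, look_for, outline_of gives the robot as it stands. The module is installed in compiled form; this text tells all that it offers.
- The arm moves only by the tool carry_out, never from a script. Its arguments are lists of equal length, an entry for each row: "offset": the shift along the tool's x, y, z as a fraction of full scale, a list of three; "turn": the turn, a rotation vector about the tool's x, y, z as a fraction of full scale, a list of three. A call has 1 to 8 rows; each row is the pose to reach, as a shift and turn from the pose commanded when the call began, along the tool's axes at that moment; what a row does not reach only later rows make up. Full scale, the value 1, is 0.5 m for a shift and 1.5 rad for a turn. A row lasts 1/10 s, in which the tool goes at most 50 mm and 8.59 degrees, less where a joint would pass 70% of its speed; a pose out of reach is approached as far as the arm can. A call with a number of a shift or a turn outside -1 to 1 is refused whole. A call with a gripper value outside its range is refused whole. "hand" is the closure, from 0 (fully open) to 1 (shut), set as the call begins (left out, the last holds). The fingers move at their own pace and stop on an object; "force" is the grip in N (left out, the last holds). Time passes only in rows, so rows that repeat a pose let the fingers close. It gives the time, the measured TCP pose, the force and the opening at its end, in the units of the state.
- r.get_obs(): the state, without advancing time (a new reading comes with each control period).
- imaging.grab_frame(name): name is "scene" or "top"; returns a dict with "pixels" (384x512x3 uint8, red, green, blue), "fx", "fy", "cx", "cy" (pixels), "R" (3x3) and "t" (3): a world point X has camera coordinates R X + t. Camera axes: x right, y down, z forward; pixel columns grow to the right and rows downward; lengths in m; the calibration is good to about 2 mm. A picture is of the moment at which its call begins. There is no depth.
- r.hand_in(): hands the job in, once; it reports no verdict.
Trained networks look in the newest picture that a camera, given by its name, has taken for a name from the list of things; names that differ only in an ending like _2 or _b are one class to them, and where a whole thing is asked for, a point or a joint stands for the part that bears it (a point fixed in the world has none). Each returns a list of dicts, best first, with "score" (0 to 1); they miss things now and then, are a little off and sometimes report something else, mostly with a low value. They report only what shows in the picture. A call takes as long as a camera call.
- look_for(query, camera): "xyz" ([x, y, z] in m, in the coordinates of the camera as it stood for that picture, good to about 4 mm: the middle of the surface that is visible of it).
- outline_of(query, camera): "region" (384x512 bool, what is visible of it).
The state is a dict: "clock": time; "joints": joint angles; "qvel": joint speeds; "tau": joint torques, N m; "tcp_pos": TCP position; "orientation": TCP orientation; "contact_force": force on the tool from outside, world axes, zero at the start; "moment": the same for the moment, N m; "grip_width": finger opening in m.
Only numpy, scipy, OpenCV 4.12 (cv2) and the standard library are available. Lean on these libraries where they do the work, as an engineer would, in place of code of your own. Each camera call takes 0.05 s, during which the arm holds its last target. There are 200 camera calls.

## Working session

There is one attempt and no reset: what is moved stays moved. The work goes in short steps, Python scripts to look and compute and a tool call to move; the robot and the scene stay as the last step left them, time stands still between calls to the robot, and variables do not carry over. Pictures are saved under pics/ and viewed, about 8 in all and at most 12, crops included, and the job is handed in when it is done.

Besides the shell and the picture viewer there is one more tool, called after "Emit:" as name(argument=value, ...), one argument or row to a line, values as JSON. carry_out: Moves the arm, as the interface text tells. Shift numbers are shares of 0.5 m and turn numbers shares of 1.5 rad, none past 1 either way. Its arguments: {"type":"object","properties":{"offset":{"type":"array","items":{"type":"array","items":{"type":"number","minimum":-1,"maximum":1}}},"turn":{"type":"array","items":{"type":"array","items":{"type":"number","minimum":-1,"maximum":1}}},"hand":{"type":"number"},"force":{"type":"number"}},"required":["offset","turn"]}

```bash
mkdir -p pics
cat > h.py <<'E'
import numpy as np, cv2
from scipy.spatial.transform import Rotation as Ro
from bench import r, imaging, look_for, outline_of
def w(f,x): return f["R"].T@(np.array(x)-f["t"])
def proj(f,X):
    c=f["R"]@np.array(X)+f["t"]; return np.array([f["fx"]*c[0]/c[2]+f["cx"],f["fy"]*c[1]/c[2]+f["cy"]])
def save(f,n): cv2.imwrite("pics/"+n,f["pixels"][:,:,::-1])
def find(q,cam,f,k=2):
    for d in look_for(q,cam)[:k]:
        X=w(f,d["xyz"]); print(cam,q,round(d["score"],2),X.round(4),proj(f,X).round(0))
E
python3 - <<'E'
from h import *
o=r.get_obs(); print({k:np.round(v,3) for k,v in o.items()}); print(r.nose_length)
for c in("scene","top"):
    f=imaging.grab_frame(c); save(f,c+"0.png"); print(c,f["fx"],f["cx"],f["cy"],(-f["R"].T@f["t"]).round(3))
    for q in("guard","pawl","pawl_pivot","pawl_pin","drum","sash","sash_edge","marker_tip","lattice_mid","glue_stick_mid","tape_roll_mid"): find(q,c,f)
E
cd pics; python3 -c "
import cv2
a=cv2.imread('scene0.png');cv2.imwrite('scene0b.png',cv2.resize(a,(768,576),interpolation=cv2.INTER_CUBIC))"
```

```text
{'clock': np.float64(0.0), 'joints': array([ 1.098,  0.478,  0.022,  1.556, -0.012,  1.109, -0.083]), 'qvel': array([-0.   , -0.   ,  0.   ,  0.001,  0.001,  0.001,  0.   ]), 'tau': array([-0.0000e+00, -5.9646e+01,  1.6080e+00, -2.8120e+01,  1.2000e-02,
        9.0000e-03,  0.0000e+00]), 'tcp_pos': array([ 0.241, -0.63 ,  0.244]), 'orientation': array([-3.088e+00, -5.700e-01,  1.000e-03]), 'contact_force': array([0.41 , 0.207, 0.516]), 'moment': array([-0.017,  0.037,  0.031]), 'grip_width': np.float64(0.085)}
0.014
scene 448.80858555229594 259.14099546577495 195.34584821371465 [-0.059 -0.367  0.538]
scene guard 0.79 [ 0.6701 -0.1159  0.1456] [321. 192.]
scene pawl 0.84 [ 0.6311 -0.2121  0.1972] [368. 186.]
scene pawl_pin 0.96 [ 0.6341 -0.2072  0.1953] [366. 186.]
scene drum 0.88 [ 0.6324 -0.1861  0.1337] [350. 215.]
scene sash 0.91 [ 0.6702 -0.0602  0.1466] [294. 186.]
scene sash 0.38 [ 0.6323 -0.1894  0.1335] [352. 215.]
scene sash_edge 0.84 [ 0.668  -0.0608  0.1447] [294. 187.]
scene marker_tip 0.52 [0.6492 0.0452 0.1337] [242. 185.]
scene glue_stick_mid 0.85 [0.6427 0.0929 0.055 
[... 186 characters left out ...]
3526436760833 [ 0.562 -0.026  0.983]
top guard 0.57 [ 0.6779 -0.0804  0.129 ] [294. 168.]
top pawl 0.74 [ 0.6363 -0.1953  0.2013] [356. 184.]
top pawl_pivot 0.98 [ 0.6752 -0.0795  0.1331] [294. 169.]
top pawl_pin 0.62 [ 0.6357 -0.1989  0.1973] [358. 184.]
top drum 0.79 [ 0.6338 -0.1716  0.1498] [339. 187.]
top sash 0.63 [0.6497 0.0488 0.1463] [232. 181.]
top sash 0.57 [ 0.6667 -0.0644  0.1258] [286. 173.]
top sash_edge 0.67 [ 0.7679 -0.0638  0.049 ] [284. 134.]
top sash_edge 0.56 [ 0.6667 -0.0615  0.1197] [285. 174.]
top lattice_mid 0.65 [ 0.7678 -0.063   0.0487] [284. 134.]
top lattice_mid 0.4 [ 0.5585 -0.2273  0.0147] [354. 224.]
top tape_roll_mid 0.96 [ 0.5583 -0.2267  0.0178] [354. 224.]
```

View pics/scene0b.png

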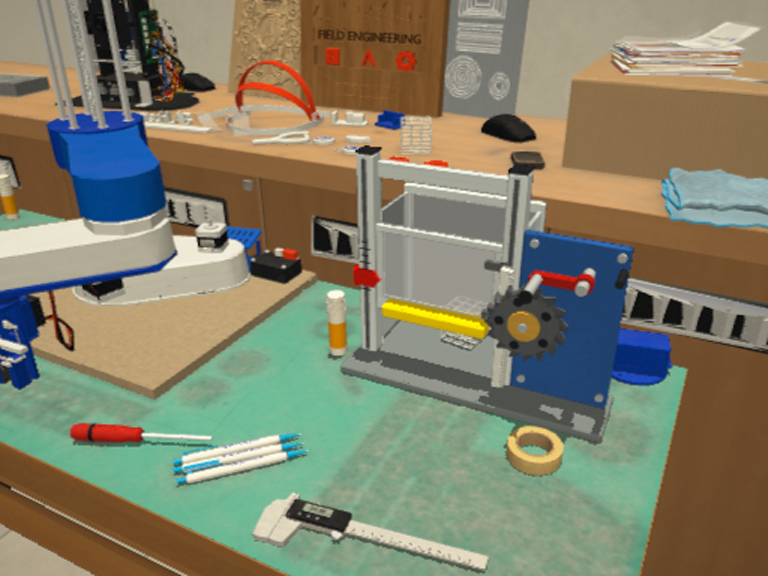

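View pics/top0.png

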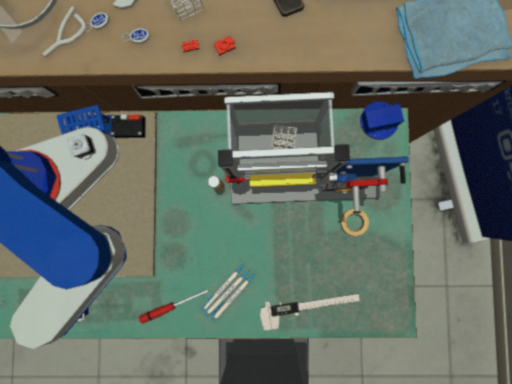

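The scene view shows the guard at right: the yellow rail at about (435,318), the red marker at (367,276), and the drum at (523,325) with the red pawl at (560,280). The tape roll is at (535,450). The top view agrees. I'll zoom in on the ratchet next.

```bash
python3 -c "
import cv2,numpy as np
a=cv2.imread('pics/scene0.png')[90:300,225:430];b=cv2.imread('pics/top0.png')[85:245,205:415]
a=cv2.resize(a,None,fx=2.8,fy=2.8,interpolation=cv2.INTER_CUBIC);
cv2.imwrite('pics/c1.png',a)
b=cv2.resize(b,None,fx=3.6,fy=3.6,interpolation=cv2.INTER_CUBIC);cv2.imwrite('pics/c2.png',b);print(a.shape,b.shape)"
```

```text
(588, 574, 3) (576, 756, 3)
```

View pics/c1.png

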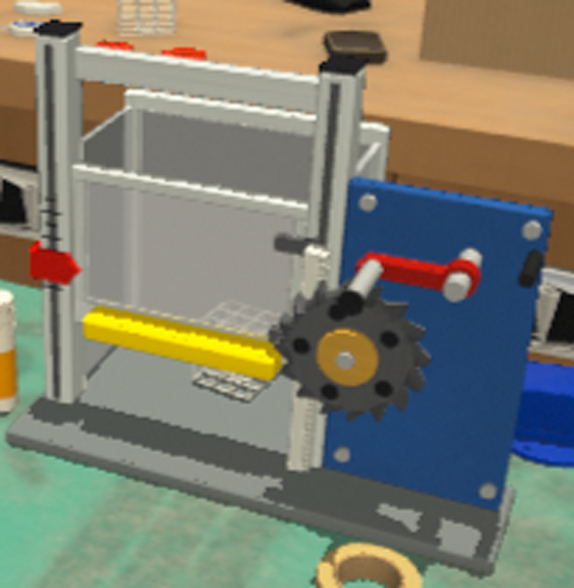

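View pics/c2.png

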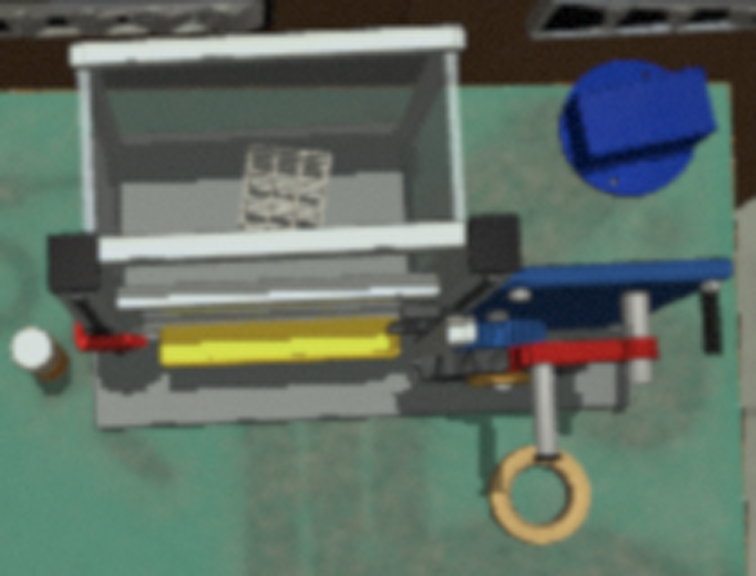

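The crops show the pawl with its pin on the sash side: pin cap at scene crop (348,302) and top crop (547,455). The pivot bolt is at scene crop (458,288) and the marker tip at (80,268). I'll fit the guard pose from known corners.

```bash
cat > fit.py <<'E'
from h import *
from scipy.optimize import least_squares
fs=imaging.grab_frame("scene"); ft=imaging.grab_frame("top")
S=lambda u,v:np.array([225+u/2.8,90+v/2.8])
T=lambda u,v:np.array([205+u/3.6,85+v/3.6])
C=[(fs,S(85,340),(-.018,.073,.085)),(fs,S(278,379),(-.018,-.073,.085)),(fs,S(85,314),(-.018,.073,.103)),
 (fs,S(345,359),(-.05,-.13,.13)),
 (ft,T(162,366),(-.018,.073,.085)),(ft,T(400,356),(-.018,-.073,.085)),
 (fs,S(322,72),(-.01,-.086,.3)),(fs,S(38,35),(-.01,.112,.3)),(fs,S(75,40),(-.01,.088,.3))]
G=lambda p,X:np.array([p[0],p[1],0])+Ro.from_euler('z',p[2]).apply(X)
res=lambda p:np.concatenate([proj(f,G(p,X))-u for f,u,X in C])
s=least_squares(res,[.67,-.06,0],loss='soft_l1');p=s.x
print("pose",p.round(4)); print(res(p).reshape(-1,2).round(1))
np.save("pose.npy",p)
def tri(us,ut):
    f=lambda X:np.concatenate([proj(fs,G(p,X))-us,proj(ft,G(p,X))-ut])
    q=least_squares(f,[0,0,.15]); print(q.x.round(4),"world",G(p,q.x).round(4),q.fun.round(1))
print("cap");tri(S(347,303),T(546,455))
print("pin root");tri(S(372,264),T(543,365))
print("bolt front end");tri(S(456,289),T(642,379))
print("marker");tri(S(81,268),T(147,342))
E
python3 fit.py
```

```text
pose [ 0.6672 -0.0584  0.0164]
[[ 0.4 -1.6]
 [-0.8  0.8]
 [ 0.3 -0. ]
 [ 1.3  2.1]
 [ 0.3 -2.6]
 [-0.1 -1.4]
 [-0.3  2.1]
 [-0.6  1.3]
 [-2.5  1.1]]
cap
[-0.0871 -0.1355  0.1934] world [ 0.5823 -0.1953  0.1934] [ 0.6 -0.1 -0.7  0.3]
pin root
[-0.0385 -0.1358  0.1972] world [ 0.6309 -0.1948  0.1972] [ 0.3 -0.  -0.3  0.1]
bolt front end
[-0.0472 -0.1888  0.196 ] world [ 0.6231 -0.248   0.196 ] [ 0.3 -0.1 -0.3  0.1]
marker
[-0.014   0.0794  0.137 ] world [0.6519 0.0208 0.137 ] [-0.3  0.   0.3 -0.2]
```

```bash
cat >> h.py <<'E'
p=np.load("pose.npy")
G=lambda X:np.array([p[0],p[1],0])+Ro.from_euler('z',p[2]).apply(X)
def pose():
    o=r.get_obs(); return np.array(o["tcp_pos"]),Ro.from_rotvec(o["orientation"])
def plan(wps,c=None):
    "wps: (world pos, Rotation); prints fractions from pose c (default measured)"
    P,R=c or pose()
    O=[(R.inv().apply(np.array(X)-P)/.5).round(3).tolist() for X,_ in wps]
    Q=[((R.inv()*Rt).as_rotvec()/1.5).round(3).tolist() for _,Rt in wps]
    print("offset",O,"\nturn",Q)
def ori(down,yaw=None,roll=0):
    "tool z: forward at yaw, pitched down by 'down' rad; tool y horizontal; then roll about tool z"
    yaw=p[2] if yaw is None else yaw
    zx=Ro.from_euler('z',yaw)*Ro.from_euler('y',down-np.pi/2)
    # down=pi/2 : z down, x forward
    return zx*Ro.from_euler('x',np.pi)*Ro.from_euler('z',roll)
E
python3 - <<'E'
from h import *
D=ori(np.pi/2); print(D.as_matrix().round(2), G((-.07,-.1357,.191)))
P,R=pose()
plan([((.3,-.5,.33),R),(G((-.07,-.1357,.33)),D),(G((-.07,-.1357,.26)),D),(G((-.07,-.1357,.191)),D)])
E
```

```text
[[ 1.    0.02  0.  ]
 [ 0.02 -1.   -0.  ]
 [ 0.    0.   -1.  ]] [ 0.59943688 -0.19520994  0.191     ]
offset [[0.204, -0.202, -0.169], [0.981, -0.558, -0.169], [0.981, -0.558, -0.029], [0.981, -0.558, 0.109]] 
turn [[0.0, 0.0, 0.0], [0.0, -0.0, 0.232], [0.0, -0.0, 0.232], [0.0, -0.0, 0.232]]
```

Emit:
carry_out(
  offset=[
    [0.06,-0.05,-0.085],
    [0.12,-0.08,-0.169],
    [0.204,-0.12,-0.169],
    [0.29,-0.16,-0.169],
    [0.37,-0.21,-0.169],
    [0.45,-0.255,-0.169],
    [0.53,-0.3,-0.169],
    [0.61,-0.347,-0.169],
  ],
  turn=[
    [0,0,0.05],
    [0,0,0.1],
    [0,0,0.15],
    [0,0,0.2],
    [0,0,0.232],
    [0,0,0.232],
    [0,0,0.232],
    [0,0,0.232],
  ],
  hand=0.35,
  force=40,
)

```text
clock: 2.1
tcp_pos: [0.4648, -0.3582, 0.3301]
orientation: [3.141, 0.026, 0.001]
contact_force: [1.3, 0.1, 0.1]
grip_width: 0.0558
```

Run:
```python
from h import *
D=ori(np.pi/2)
plan([(G((-.07,-.1357,.33)),D),(G((-.07,-.1357,.191)),D)]);o=r.get_obs();print(o["clock"],np.round(o["joints"],3),o["grip_width"])
```

```text
offset [[0.275, -0.321, 0.0], [0.274, -0.322, 0.278]] 
turn [[0.0, -0.0, 0.0], [0.0, -0.0, 0.0]]
2.1 [ 0.599  0.266 -0.06   1.665  0.017  1.211 -1.02 ] 0.05581462383196521
```

Emit:
carry_out(
  offset=[
    [0.06,-0.075,0],
    [0.12,-0.15,0],
    [0.18,-0.22,0],
    [0.24,-0.28,0],
    [0.275,-0.323,0.03],
    [0.275,-0.323,0.09],
    [0.275,-0.323,0.15],
    [0.275,-0.323,0.15],
  ],
  turn=[
    [0,0,0],
    [0,0,0],
    [0,0,0],
    [0,0,0],
    [0,0,0],
    [0,0,0],
    [0,0,0],
    [0,0,0],
  ],
)

```text
clock: 2.9
tcp_pos: [0.5961, -0.1951, 0.2505]
orientation: [-3.14, -0.027, 0.012]
contact_force: [-0.2, 0.0, 0.0]
grip_width: 0.0556
```

Run:
```python
from h import *
D=ori(np.pi/2)
plan([(G((-.07,-.1357,.191)),D)])
f=imaging.grab_frame("scene"); a=f["pixels"][90:250,290:450,::-1]
t=imaging.grab_frame("top"); b=t["pixels"][110:270,290:450,::-1]
cv2.imwrite("pics/d1.png",cv2.resize(np.hstack([a,b]),None,fx=2.5,fy=2.5,interpolation=cv2.INTER_CUBIC))
```

```text
offset [[0.008, 0.0, 0.119]] 
turn [[-0.001, 0.005, 0.001]]
```

View pics/d1.png

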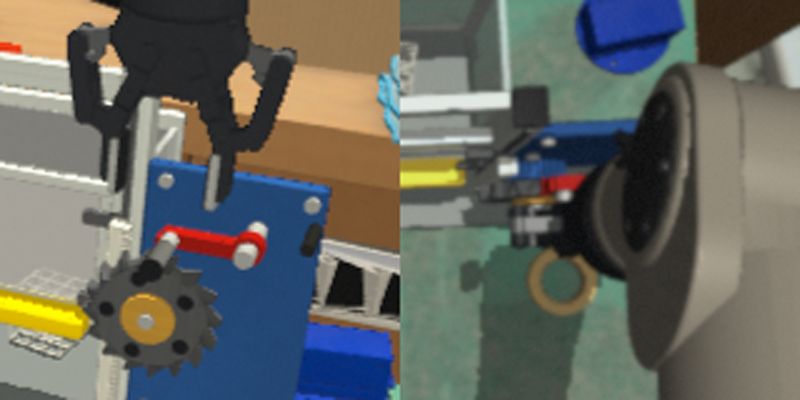

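The fingers straddle the pin: tips at (115,190) and (212,205), with the pin running from (150,270) to (168,240). I'll descend and grip.

Emit:
carry_out(
  offset=[
    [0.004,0,0.06],
    [0.004,0,0.119],
    [0.004,0,0.119],
  ],
  turn=[
    [0,0,0],
    [0,0,0],
    [0,0,0],
  ],
)

```text
clock: 3.3
tcp_pos: [0.5992, -0.1959, 0.1937]
orientation: [-3.141, -0.026, 0.006]
contact_force: [-0.5, -0.2, 0.2]
grip_width: 0.0555
```

Emit:
carry_out(
  offset=[
    [0,0,0],
    [0,0,0],
    [0,0,0],
    [0,0,0],
    [0,0,0],
    [0,0,0],
  ],
  turn=[
    [0,0,0],
    [0,0,0],
    [0,0,0],
    [0,0,0],
    [0,0,0],
    [0,0,0],
  ],
  hand=1,
  force=30,
)

```text
clock: 3.9
tcp_pos: [0.6019, -0.1952, 0.1975]
orientation: [-3.141, -0.028, -0.005]
contact_force: [-1.2, 2.7, 6.6]
grip_width: 0.0106
```

Emit:
carry_out(
  offset=[
    [0,0.001,-0.016],
    [0,0.005,-0.031],
    [0,0.01,-0.045],
    [0,0.018,-0.059],
    [0,0.018,-0.059],
  ],
  turn=[
    [0,0,0],
    [0,0,0],
    [0,0,0],
    [0,0,0],
    [0,0,0],
  ],
)

```text
clock: 4.4
tcp_pos: [0.602, -0.2017, 0.2268]
orientation: [-3.138, -0.03, -0.004]
contact_force: [1.4, 7.8, 1.9]
grip_width: 0.0107
```

Run:
```python
from h import *
print(pose()[0])
f=imaging.grab_frame("scene"); a=f["pixels"][90:250,290:450,::-1]
cv2.imwrite("pics/d2.png",cv2.resize(a,None,fx=3,fy=3,interpolation=cv2.INTER_CUBIC))
```

```text
[ 0.60202185 -0.201722    0.22680251]
```

View pics/d2.png

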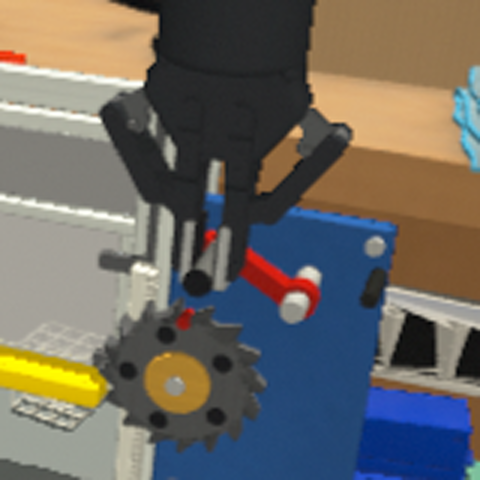

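The pin is held between the pads and the pawl has lifted out of the teeth, with its nose visible at (185,318). I'll follow the arc over.

Emit:
carry_out(
  offset=[
    [0,0.021,-0.023],
    [0,0.048,-0.038],
    [0,0.078,-0.045],
    [0,0.109,-0.043],
    [0,0.138,-0.031],
    [0,0.162,-0.011],
    [0,0.17,-0.002],
    [0,0.17,-0.002],
  ],
  turn=[
    [0,0,0],
    [0,0,0],
    [0,0,0],
    [0,0,0],
    [0,0,0],
    [0,0,0],
    [0,0,0],
    [0,0,0],
  ],
)

```text
clock: 5.25
tcp_pos: [0.6039, -0.2914, 0.2269]
orientation: [3.14, 0.025, 0.007]
contact_force: [5.6, -1.1, 2.1]
grip_width: 0.0107
```

Emit:
carry_out(
  offset=[
    [0,0,0],
    [0,0,0],
    [0,0,0],
    [0,0,-0.05],
    [0,0,-0.12],
    [-0.06,0.03,-0.18],
    [-0.12,0.03,-0.2],
    [-0.18,0.03,-0.2],
  ],
  turn=[
    [0,0,0],
    [0,0,0],
    [0,0,0],
    [0,0,0],
    [0,0,0],
    [0,0,0],
    [0,0,0],
    [0,0,0],
  ],
  hand=0.35,
)

```text
clock: 6.05
tcp_pos: [0.5117, -0.3073, 0.3278]
orientation: [3.14, 0.025, 0.004]
contact_force: [-0.2, 1.0, -0.2]
grip_width: 0.0557
```

Run:
```python
from h import *
o=r.get_obs();print(o["tcp_pos"],np.round(o["joints"],3))
f=imaging.grab_frame("scene"); a=f["pixels"][90:290,230:430,::-1]
for q in ("pawl_pin","pawl","marker_tip","sash_edge"): find(q,"scene",f,1)
cv2.imwrite("pics/d3.png",cv2.resize(a,None,fx=3,fy=3,interpolation=cv2.INTER_CUBIC))
```

```text
[ 0.51174298 -0.30729552  0.32777031] [ 0.526  0.286 -0.114  1.643  0.035  1.211 -1.15 ]
scene pawl_pin 0.81 [ 0.6352 -0.2865  0.2167] [415. 184.]
scene pawl 0.71 [0.644  0.0912 0.0584] [223. 213.]
scene marker_tip 0.67 [0.6459 0.0449 0.1331] [242. 186.]
scene sash_edge 0.64 [ 0.6665 -0.0599  0.1459] [293. 187.]
```

View pics/d3.png

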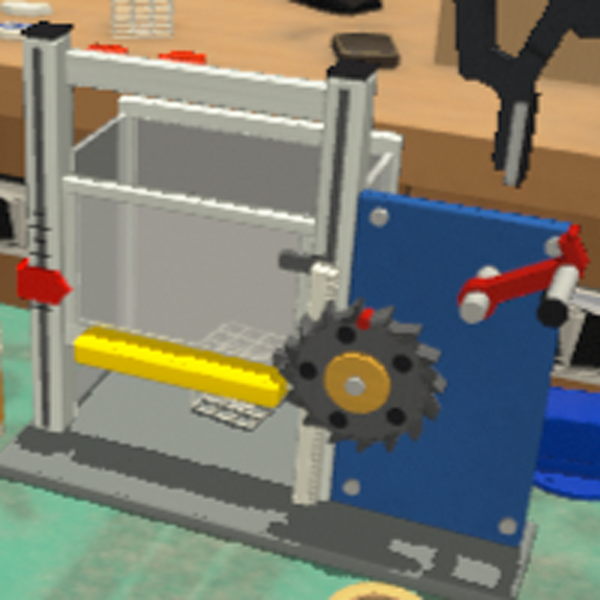

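The pawl lies on its back stop, with the pin at (565,280) and the wheel free. Next I'll test how the wrist can be brought level.

Emit:
carry_out(
  offset=[
    [0,-0.03,0],
    [0,-0.06,0],
    [0,-0.1,0],
    [0,-0.1,0],
  ],
  turn=[
    [0.1,0,0],
    [0.2,0,0],
    [0.3,0,0],
    [0.3,0,0],
  ],
  hand=1,
)

```text
clock: 6.7
tcp_pos: [0.5113, -0.2576, 0.323]
orientation: [-2.687, -0.018, 0.01]
contact_force: [0.1, -0.8, 0.1]
grip_width: 0.0
```

Run:
```python
from h import *
o=r.get_obs();print(o["clock"],o["tcp_pos"],np.round(o["joints"],3)); print(pose()[1].as_matrix().round(2))
```

```text
6.7 [ 0.51132694 -0.2576241   0.32301743] [ 0.676  0.404 -0.16   1.561 -0.325  1.434 -0.951]
[[ 1.    0.01 -0.01]
 [ 0.01 -0.9   0.44]
 [-0.   -0.44 -0.9 ]]
```

Emit:
carry_out(
  offset=[
    [0,0,0],
    [0,0,0],
    [0,0,0],
    [0,0,0],
    [0,0,0],
    [0,0,0],
    [0,0,0],
    [0,0,0],
  ],
  turn=[
    [-0.1,0,0],
    [-0.2,0,0],
    [-0.3,0,0],
    [-0.4,0,0],
    [-0.5,0,0],
    [-0.6,0,0],
    [-0.7,0,0],
    [-0.8,0,0],
  ],
)

```text
clock: 7.5
tcp_pos: [0.5145, -0.2544, 0.328]
orientation: [2.384, 0.025, 0.021]
contact_force: [-0.8, -0.0, -0.2]
grip_width: 0.0001
```

Emit:
carry_out(
  offset=[
    [0,0,0],
    [0,0,0],
    [0,0,0],
    [0,0,0],
    [0,0,0],
  ],
  turn=[
    [-0.1,0,0],
    [-0.2,0,0],
    [-0.3,0,0],
    [-0.4,0,0],
    [-0.4,0,0],
  ],
)

```text
clock: 8.0
tcp_pos: [0.5135, -0.253, 0.3222]
orientation: [1.791, 0.028, 0.014]
contact_force: [0.5, -0.0, -0.4]
grip_width: -0.0
```

Run:
```python
from h import *
o=r.get_obs();print(o["clock"],o["tcp_pos"],np.round(o["joints"],3)); print(pose()[1].as_matrix().round(2))
plan([((.45,-.25,.33),ori(0.,-.8)),((.45,-.25,.33),ori(0.,-.4))])
```

```text
8.0 [ 0.51354518 -0.25295544  0.32219949] [-0.143  0.445 -0.101  2.079  1.3    1.544 -2.54 ]
[[ 1.    0.01  0.02]
 [ 0.03 -0.22 -0.98]
 [-0.01  0.98 -0.22]]
offset [[-0.127, 0.012, -0.012], [-0.127, 0.012, -0.012]] 
turn [[0.273, 0.492, 0.94], [0.48, 0.682, 0.84]]
```

```bash
cat >> h.py <<'E'
def oriU(yaw,down=0.,roll=0.):
    z=np.array([np.cos(yaw)*np.cos(down),np.sin(yaw)*np.cos(down),-np.sin(down)])
    x=np.cross([0,0,1.],z); x/=np.linalg.norm(x); 
    return Ro.from_matrix(np.column_stack([x,np.cross(z,x),z]))*Ro.from_euler('z',roll)
E
python3 - <<'E'
from h import *
print(oriU(-1.57).as_matrix().round(2))
plan([((.5,-.24,.32),oriU(y)) for y in (-1.42,-1.28,-1.14,-1.0,-.86,-.72,-.58,-.44)])
E
```

```text
[[ 1.  0.  0.]
 [ 0.  0. -1.]
 [ 0.  1.  0.]]
offset [[-0.026, -0.01, -0.025], [-0.026, -0.01, -0.025], [-0.026, -0.01, -0.025], [-0.026, -0.01, -0.025], [-0.026, -0.01, -0.025], [-0.026, -0.01, -0.025], [-0.026, -0.01, -0.025], [-0.026, -0.01, -0.025]] 
turn [[-0.147, 0.083, -0.005], [-0.146, 0.176, -0.016], [-0.145, 0.269, -0.026], [-0.144, 0.362, -0.036], [-0.142, 0.455, -0.046], [-0.14, 0.548, -0.057], [-0.137, 0.641, -0.067], [-0.134, 0.734, -0.077]]
```

Emit:
carry_out(
  offset=[
    [-0.026,-0.01,-0.025],
    [-0.026,-0.01,-0.025],
    [-0.026,-0.01,-0.025],
    [-0.026,-0.01,-0.025],
    [-0.026,-0.01,-0.025],
    [-0.026,-0.01,-0.025],
    [-0.026,-0.01,-0.025],
  ],
  turn=[
    [-0.1,0.06,-0.01],
    [-0.145,0.15,-0.016],
    [-0.145,0.24,-0.026],
    [-0.144,0.33,-0.036],
    [-0.142,0.42,-0.046],
    [-0.14,0.5,-0.055],
    [-0.14,0.5,-0.055],
  ],
)

```text
clock: 8.7
tcp_pos: [0.5195, -0.2379, 0.3026]
orientation: [1.528, 0.535, 0.381]
contact_force: [0.4, 0.3, -1.6]
grip_width: -0.0002
```

Run:
```python
from h import *
o=r.get_obs();print(o["clock"],o["tcp_pos"],np.round(o["joints"],3)); print(pose()[1].as_matrix().round(2))
plan([((.5,-.24,.32),oriU(y)) for y in (-.5,-.2,0.016)])
```

```text
8.7 [ 0.51950053 -0.23789691  0.30261534] [ 0.47   0.585 -0.826  2.42   1.999  1.819 -2.623]
[[ 0.83  0.1   0.55]
 [ 0.55  0.02 -0.83]
 [-0.09  1.   -0.03]]
offset [[-0.038, 0.031, -0.019], [-0.038, 0.031, -0.019], [-0.038, 0.031, -0.019]] 
turn [[-0.038, 0.324, 0.054], [-0.046, 0.524, 0.048], [-0.052, 0.668, 0.044]]
```

Run:
```python
from h import *
plan([((.53,-.19,.29),oriU(-.85,.1)),((.55,-.15,.27),oriU(-.72,.2)),((.57,-.12,.26),oriU(-.58,.2)),((.59,-.10,.25),oriU(-.45,.2))])
```

```text
offset [[0.072, -0.021, -0.067], [0.153, -0.055, -0.111], [0.221, -0.07, -0.138], [0.278, -0.085, -0.149]] 
turn [[0.039, 0.094, 0.054], [0.101, 0.182, 0.039], [0.096, 0.275, 0.028], [0.091, 0.361, 0.017]]
```

Emit:
carry_out(
  offset=[
    [0.072,-0.021,-0.067],
    [0.12,-0.04,-0.09],
    [0.155,-0.055,-0.111],
    [0.22,-0.07,-0.138],
    [0.278,-0.085,-0.149],
    [0.278,-0.085,-0.149],
  ],
  turn=[
    [0.039,0.05,0.03],
    [0.08,0.12,0.04],
    [0.1,0.19,0.039],
    [0.096,0.275,0.028],
    [0.091,0.36,0.017],
    [0.091,0.36,0.017],
  ],
)

```text
clock: 9.3
tcp_pos: [0.6055, -0.1014, 0.2476]
orientation: [1.572, 0.975, 0.785]
contact_force: [-0.3, 0.1, -0.1]
grip_width: -0.0001
```

Run:
```python
from h import *
o=r.get_obs();print(o["clock"],o["tcp_pos"],np.round(o["joints"],3),o["contact_force"]); print(pose()[1].as_matrix().round(2))
plan([((.59,-.07,.23),oriU(-.3,.2)),((.59,-.06,.2),oriU(-.15,.2)),((.59,-.06,.15),oriU(0.016,.2))])
```

```text
9.3 [ 0.60552231 -0.10135564  0.24757008] [ 0.826  1.03  -1.408  2.433  2.499  1.797 -2.154] [-0.27217684  0.13306366 -0.11465897]
[[ 0.45  0.19  0.87]
 [ 0.89 -0.09 -0.44]
 [-0.    0.98 -0.21]]
offset [[0.042, -0.046, -0.047], [0.06, -0.106, -0.044], [0.061, -0.204, -0.023]] 
turn [[-0.006, 0.107, -0.02], [-0.006, 0.205, -0.04], [-0.006, 0.314, -0.062]]
```

```bash
cat > kin.py <<'E'
from h import *
import itertools
from scipy.optimize import least_squares
o=r.get_obs()
D=[([1.098,.4775,.022,1.5555,-.0115,1.109,-.083],(.241,-.6305,.2445),(-3.088,-.57,.001)),
([.599,.266,-.06,1.665,.017,1.211,-1.02],(.4648,-.3582,.3301),(3.141,.026,.001)),
([.526,.286,-.114,1.643,.035,1.211,-1.15],(.5117,-.3073,.3278),(3.14,.025,.004)),
([.676,.404,-.16,1.561,-.325,1.434,-.951],(.5113,-.2576,.3230),(-2.687,-.018,.010)),
([-.143,.445,-.101,2.079,1.3,1.544,-2.54],(.5135,-.253,.3222),(1.791,.028,.014)),
([.47,.585,-.826,2.42,1.999,1.819,-2.623],(.5195,-.2379,.3026),(1.528,.535,.381)),
([.826,1.03,-1.408,2.433,2.499,1.797,-2.154],(.6055,-.1014,.2476),(1.572,.975,.785))]
Q=np.array([d[0] for d in D]);RR=Ro.from_rotvec([d[2] for d in D]);PP=np.array([d[1] for d in D])
def rot(q,s,o7,k=7):
    R=Ro.identity()
    for i in range(k): R=R*Ro.from_euler('zyzyzyz'[i],s[i]*q[i]+(o7 if i==6 else 0))
    return R
if __name__=="__main__":
    best=[]
    for s in itertools.product((1,-1),repeat=7):
        if s[1]<0: continue
        for o7 in np.arange(4)*np.pi/2:
            e=sum((rot(q,s,o7).inv()*R).magnitude() for q,R in zip(Q,RR)); best.append((e,s,o7))
    best.sort(key=lambda b:b[0]); print(best[:4])
    s,o7=best[0][1:]
    # links: base(z), after j2: L1 (x,y,z), after j4: L2, after j6: L3 along z
    def fk(v,q):
        R2,R4,R6=rot(q,s,o7,2),rot(q,s,o7,4),rot(q,s,o7,7)
        return v[:3]+rot(q,s,o7,1).apply(v[3:6])*0+rot(q,s,o7,1).apply([v[3],v[4],0])+rot(q,s,o7,3).apply(v[6:9])+rot(q,s,o7,5).apply(v[9:12])+R6.apply([0,0,v[12]])
    f=lambda v:np.concatenate([np.ravel([fk(v,q)-P for q,P in zip(Q,PP)]),.01*(v-v0)])
    v0=np.array([0,0,.3,0,0,0,0,0,.5,0,0,.5,.3])
    S=least_squares(f,v0); print(S.x.round(3),(S.fun[:21].reshape(-1,3)*1000).round(1))
    np.savez("kin.npz",v=S.x,s=s,o7=o7)
E
python3 kin.py
```

```text
[(0.00634586284781629, (-1, 1, -1, 1, -1, 1, -1), np.float64(1.5707963267948966)), (5.383561084143464, (-1, 1, 1, 1, -1, 1, -1), np.float64(1.5707963267948966)), (5.786502335039658, (1, 1, -1, -1, 1, -1, 1), np.float64(4.71238898038469)), (6.280158184791471, (-1, 1, -1, -1, 1, -1, -1), np.float64(1.5707963267948966))]
[-0.    -0.     0.287 -0.    -0.031 -0.     0.001 -0.031  0.542  0.001
 -0.     0.472  0.312] [[ 0.1 -0.1  0.2]
 [-0.3 -0.  -0.1]
 [ 0.3  0.4  0.2]
 [-0.2 -0.2 -0.2]
 [ 0.  -0.  -0.2]
 [-0.  -0.1 -0. ]
 [ 0.1  0.1  0.1]]
```

```bash
cat > ik.py <<'E'
from kin import *
K=np.load("kin.npz");v=K["v"];s=K["s"];o7=float(K["o7"])
lo=np.array([-2.96,-.34,-1.41,.24,-1.37,.17,-2.96]);hi=np.array([2.96,2.1,1.46,2.44,4.51,1.92,2.96])
def fk(q):
    return v[:3]+rot(q,s,o7,1).apply([v[3],v[4],0])+rot(q,s,o7,3).apply(v[6:9])+rot(q,s,o7,5).apply(v[9:12])+rot(q,s,o7).apply([0,0,v[12]]),rot(q,s,o7)
def ik(P,R,q0,reg=.0,m=.03):
    def f(q):
        p_,R_=fk(q); return np.concatenate([(p_-P)*10,(R_.inv()*R).as_rotvec()*3,reg*(q-q0)])
    S=least_squares(f,np.clip(q0,lo+m+.001,hi-m-.001),bounds=(lo+m,hi-m)); return S.x,np.abs(S.fun[:6]).max()
E
cat > t.py <<'E'
from ik import *
rng=np.random.default_rng(0); q0=Q[-1]
for down in(.0,.15,.3,.45):
  for yaw in(-.4,0.016,.4):
   for roll in(0,np.pi/2,-np.pi/2,np.pi):
    tip=G((-.004,-.0,.06)); R=oriU(yaw,down,roll); P=tip-.014*R.as_matrix()[:,2]
    out=[]
    for k in range(5):
        q,e=ik(P,R,rng.uniform(lo,hi) if k else q0)
        if e<.005: 
            m=np.min(np.minimum(q-lo,hi-q)); out.append((m,q.round(2)))
    if out: b=max(out,key=lambda t:t[0]); print(down,yaw,round(roll,2),round(b[0],2),b[1])
E
time python3 t.py
```

```text
0.0 -0.4 0 0.13 [-0.85  1.32  0.51  2.31  2.2   1.38  2.51]
0.0 -0.4 -1.57 0.16 [-0.37  1.14  0.01  2.28  2.36  1.76 -1.77]
0.0 -0.4 3.14 0.13 [-1.    1.44  0.65  2.31  2.18  1.22 -0.78]
0.0 0.016 0 0.14 [ 0.6   1.26 -0.58  2.3   3.5   1.69 -2.51]
0.0 0.016 1.57 0.07 [-0.95  1.86  0.92  2.37  2.46  1.61  0.2 ]
0.0 0.016 -1.57 0.16 [ 1.08  1.68 -1.06  2.28  3.66  1.29 -0.32]
0.0 0.016 3.14 0.14 [ 0.61  1.26 -0.59  2.3   3.5   1.69  0.65]
0.0 0.4 0 0.29 [ 1.29  1.58 -1.05  2.15  4.06  0.67 -2.29]
0.0 0.4 1.57 0.28 [ 1.12  1.4  -0.86  2.16  4.09  0.92  2.22]
0.0 0.4 -1.57 0.28 [ 1.17  1.44 -0.91  2.16  4.09  0.86 -0.87]
0.0 0.4 3.14 0.26 [ 0.75  1.17 -0.46  2.18  4.02  1.34  0.39]
0.15 -0.4 0 0.06 [ 0.09  1.06 -0.46  2.3   2.56  1.78 -2.9 ]
0.15 -0.4 1.57 0.1 [ 0.18  1.1  -0.56  2.3   2.61  1.82  1.91]
0.15 -0.4 -1.57 0.12 [ 0.12  1.08 -0.5   2.3   2.58  1.8  -1.29]
0.15 -0.4 3.14 0.12 [-0.24  1.01 -0.12  2.32  2.43  1.63 -0.04]
0.15 0.016 0 0.11 [ 0.88  1.34 -0.91  2.33  3.39  1.39 -2.19]
0.15 0.016 1.57 0.07 [ 0.15  1.03 -0.15  2.37  3.21  1.66  1.71]
0.15 0.016 -1.57 0.11 [ 0.91  1.3
[... 1135 characters left out ...]
2.29  2.53  1.6  -2.29]
0.45 -0.4 -1.57 0.15 [ 0.63  1.19 -1.12  2.29  2.54  1.62 -0.69]
0.45 -0.4 3.14 0.16 [ 0.71  1.34 -1.25  2.28  2.61  1.7   1.06]
0.45 0.016 0 0.11 [ 1.06  1.39 -1.29  2.33  2.85  1.14 -1.75]
0.45 0.016 1.57 0.06 [ 0.12  0.77 -0.13  2.38  3.14  1.13  1.67]
0.45 0.016 -1.57 0.1 [ 0.73  0.96 -0.83  2.34  2.99  1.08 -0.84]
0.45 0.016 3.14 0.1 [ 0.79  1.01 -0.91  2.34  2.97  1.08  0.83]
0.45 0.4 0 0.22 [ 1.12  1.12 -1.04  2.22  3.35  0.51 -2.17]
0.45 0.4 1.57 0.2 [ 0.68  0.83 -0.48  2.24  3.77  0.8   1.8 ]
0.45 0.4 -1.57 0.19 [ 0.63  0.81 -0.42  2.25  3.79  0.84 -1.39]
0.45 0.4 3.14 0.21 [ 1.22  1.28 -1.2   2.22  3.04  0.48  1.41]
real	0m41.784s
user	0m41.271s
sys	0m0.271s
```

```bash
cat > t2.py <<'E'
from ik import *
q=np.array(r.get_obs()["joints"]); P0,R0=pose()
H=np.pi/2
W=[((-.05,-.02,.24),-.3,.2,-.25),((-.05,0,.23),-.15,.2,-.6),((-.05,.0,.22),.05,.2,-1.),((-.045,.0,.19),.2,.2,-1.3),((-.04,0,.15),.2,.15,-H),((-.04,0,.10),.2,.15,-H),((-.04,0,.058),.2,.15,-H),((-.004,0.006,.058),.2,.15,-H),((-.004,0.006,.10),.2,.15,-H),((-.004,.006,.14),.2,.15,-H)]
L=[]
for X,y,d,ro in W:
    R=oriU(y,d,ro);P=G(X)-.014*R.as_matrix()[:,2]; L.append((P,R))
    q1,e=ik(P,R,q,.003); print(X,y,round(e,4),q1.round(2),"dq",np.abs(q1-q).max().round(2)); q=q1
plan(L)
E
python3 t2.py
```

```text
(-0.05, -0.02, 0.24) -0.3 0.2652 [ 0.84  0.99 -1.38  2.41  2.55  1.63 -1.88] dq 0.27
(-0.05, 0, 0.23) -0.15 0.4041 [ 0.93  1.02 -1.38  2.41  2.68  1.41 -1.47] dq 0.41
(-0.05, 0.0, 0.22) 0.05 0.3186 [ 1.2   1.1  -1.38  2.41  2.98  0.98 -0.99] dq 0.47
(-0.045, 0.0, 0.19) 0.2 0.0862 [ 1.31  1.28 -1.38  2.41  3.12  0.82 -0.55] dq 0.44
(-0.04, 0, 0.15) 0.2 0.0032 [ 1.34  1.56 -1.38  2.41  3.19  0.87 -0.05] dq 0.5
(-0.04, 0, 0.1) 0.2 0.0 [ 1.35  1.67 -1.29  2.38  3.32  0.85 -0.03] dq 0.12
(-0.04, 0, 0.058) 0.2 0.0 [ 1.36  1.75 -1.22  2.34  3.42  0.82 -0.02] dq 0.1
(-0.004, 0.006, 0.058) 0.2 0.0 [ 1.29  1.75 -1.25  2.28  3.39  0.83 -0.02] dq 0.07
(-0.004, 0.006, 0.1) 0.2 0.0 [ 1.28  1.67 -1.32  2.31  3.29  0.85 -0.03] dq 0.1
(-0.004, 0.006, 0.14) 0.2 0.0 [ 1.27  1.58 -1.38  2.34  3.2   0.87 -0.04] dq 0.09
offset [[0.046, -0.014, -0.023], [0.078, -0.038, -0.036], [0.073, -0.057, -0.03], [0.074, -0.113, -0.006], [0.079, -0.191, 0.019], [0.079, -0.289, 0.04], [0.079, -0.371, 0.057], [0.123, -0.359, 0.114], [0.123, -0.276, 0.097], [0.123, -0.198, 0.08]] 
turn [[-0.019, 0.106, -0.186], [-0.068, 0.198, -0.437], [-0.175, 0.307, -0.719], [-0.291, 0.372, -0.921], [-0.377, 0.316, -1.082], [-0.377, 0.316, -1.082], [-0.377, 0.316, -1.082], [-0.377, 0.316, -1.082], [-0.377, 0.316, -1.082], [-0.377, 0.316, -1.082]]
```

```bash
python3 - <<'E'
s=open('t2.py').read()
i=s.index("W=[");j=s.index("L=[]")
s=s[:i]+"""W=[((-.05,0,.23),-.45,.2,0),((-.05,.02,.19),-.45,.2,0),((-.05,.02,.15),-.4,.2,0),((-.05,.02,.11),-.35,.2,0),((-.05,.01,.08),-.3,.2,-.1),((-.05,.01,.06),-.2,.15,-.25),((-.05,0,.058),-.1,.15,-.45),((-.05,0,.058),0.,.15,-.65),
((-.045,0,.058),0.1,.15,-.9),((-.04,0,.058),0.2,.15,-1.2),((-.04,0,.058),0.2,.15,-H),((-.004,0.006,.058),.2,.15,-H),((-.004,0.006,.10),.2,.15,-H),((-.004,.006,.14),.2,.15,-H)]
"""+s[j:]
open('t2.py','w').write(s)
E
python3 t2.py
```

```text
(-0.05, 0, 0.23) -0.45 0.0506 [ 0.65  1.03 -1.34  2.41  2.45  1.89 -2.24] dq 0.18
(-0.05, 0.02, 0.19) -0.45 0.0245 [ 0.47  0.99 -1.13  2.41  2.41  1.89 -2.44] dq 0.21
(-0.05, 0.02, 0.15) -0.4 0.0688 [ 0.44  1.05 -1.02  2.41  2.52  1.89 -2.48] dq 0.11
(-0.05, 0.02, 0.11) -0.35 0.0763 [ 0.42  1.12 -0.92  2.41  2.66  1.89 -2.51] dq 0.13
(-0.05, 0.01, 0.08) -0.3 0.006 [ 0.91  1.87 -1.38  2.41  3.3   1.83 -1.42] dq 1.09
(-0.05, 0.01, 0.06) -0.2 0.0 [ 0.97  1.8  -1.22  2.41  3.4   1.67 -1.4 ] dq 0.16
(-0.05, 0, 0.058) -0.1 0.0001 [ 1.13  1.83 -1.23  2.41  3.42  1.42 -1.13] dq 0.27
(-0.05, 0, 0.058) 0.0 0.0 [ 1.17  1.7  -1.15  2.41  3.44  1.28 -1.06] dq 0.14
(-0.045, 0, 0.058) 0.1 0.0 [ 1.17  1.56 -1.08  2.38  3.49  1.15 -0.98] dq 0.14
(-0.04, 0, 0.058) 0.2 0.0 [ 1.16  1.44 -0.99  2.35  3.6   1.03 -0.87] dq 0.13
(-0.04, 0, 0.058) 0.2 0.0 [ 1.07  1.35 -0.9   2.35  3.63  1.11 -0.62] dq 0.24
(-0.004, 0.006, 0.058) 0.2 0.0 [ 1.03  1.34 -0.93  2.29  3.59  1.08 -0.63] dq 0.06
(-0.004, 0.006, 0.1) 0.2 0.0 [ 1.04  1.26 -0.98  2.32  3.51  1.06 -0.65] dq 0.09
(-0.004, 0.006, 0.14) 0.2 0.0 [ 1.06  1.17 -1.04  2.35  3.44  1.03 -0.67] dq 0.09
offset [[0.086, -0.038, -0.037], [0.121, -0.12, -0.039], [0.12, -0.198, -0.022], [0.119, -0.276, -0.006], [0.1, -0.333, 0.016], [0.098, -0.373, 0.025], [0.077, -0.375, 0.036], [0.075, -0.375, 0.037], [0.077, -0.373, 0.047], [0.079, -0.371, 0.057], [0.079, -0.371, 0.057], [0.123, -0.359, 0.114], [0.123, -0.276, 0.097], [0.123, -0.198, 0.08]] 
turn [[-0.006, 0.009, 0.001], [-0.006, 0.009, 0.001], [-0.006, 0.042, -0.006], [-0.006, 0.075, -0.013], [-0.011, 0.107, -0.086], [-0.061, 0.168, -0.195], [-0.092, 0.227, -0.337], [-0.137, 0.282, -0.478], [-0.204, 0.33, -0.648], [-0.298, 0.363, -0.846], [-0.377, 0.316, -1.082], [-0.377, 0.316, -1.082], [-0.377, 0.316, -1.082], [-0.377, 0.316, -1.082]]
```

Emit:
carry_out(
  offset=[
    [0.086,-0.038,-0.037],
    [0.12,-0.12,-0.039],
    [0.12,-0.2,-0.022],
    [0.12,-0.276,-0.006],
    [0.12,-0.276,-0.006],
  ],
  turn=[
    [-0.006,0.009,0],
    [-0.006,0.009,0],
    [-0.006,0.042,-0.006],
    [-0.006,0.075,-0.013],
    [-0.006,0.075,-0.013],
  ],
)

```text
clock: 9.8
tcp_pos: [0.6035, -0.0334, 0.1134]
orientation: [1.515, 1.066, 0.867]
contact_force: [0.1, 0.3, 0.9]
grip_width: 0.0001
```

```bash
python3 - <<'E'
s=open('t2.py').read()
i=s.index("W=[");j=s.index("((-.05,.01,.08)")
s=s[:i]+"W=["+s[j:]+"""
o=r.get_obs();print(o["clock"],o["tcp_pos"],np.round(o["joints"],3),o["contact_force"]); print(pose()[1].as_matrix().round(2))
"""
open('t2.py','w').write(s)
E
python3 t2.py
```

```text
(-0.05, 0.01, 0.08) -0.3 0.006 [ 0.91  1.87 -1.38  2.41  3.3   1.83 -1.42] dq 1.07
(-0.05, 0.01, 0.06) -0.2 0.0 [ 0.97  1.8  -1.22  2.41  3.4   1.67 -1.4 ] dq 0.16
(-0.05, 0, 0.058) -0.1 0.0001 [ 1.13  1.83 -1.23  2.41  3.42  1.42 -1.13] dq 0.27
(-0.05, 0, 0.058) 0.0 0.0 [ 1.17  1.7  -1.15  2.41  3.44  1.28 -1.06] dq 0.14
(-0.045, 0, 0.058) 0.1 0.0 [ 1.17  1.56 -1.08  2.38  3.49  1.15 -0.98] dq 0.14
(-0.04, 0, 0.058) 0.2 0.0 [ 1.16  1.44 -0.99  2.35  3.6   1.03 -0.87] dq 0.13
(-0.04, 0, 0.058) 0.2 0.0 [ 1.07  1.35 -0.9   2.35  3.63  1.11 -0.62] dq 0.24
(-0.004, 0.006, 0.058) 0.2 0.0 [ 1.03  1.34 -0.93  2.29  3.59  1.08 -0.63] dq 0.06
(-0.004, 0.006, 0.1) 0.2 0.0 [ 1.04  1.26 -0.98  2.32  3.51  1.06 -0.65] dq 0.09
(-0.004, 0.006, 0.14) 0.2 0.0 [ 1.06  1.17 -1.04  2.35  3.44  1.03 -0.67] dq 0.09
offset [[-0.021, -0.058, 0.021], [-0.024, -0.099, 0.029], [-0.045, -0.102, 0.037], [-0.048, -0.101, 0.038], [-0.047, -0.099, 0.048], [-0.046, -0.097, 0.059], [-0.046, -0.097, 0.059], [-0.009, -0.085, 0.12], [-0.009, -0.002, 0.104], [-0.01, 0.076, 0.088]] 
turn [[0.001, 0.033, -0.069], [-0.043, 0.095, -0.179], [-0.068, 0.155, -0.323], [-0.105, 0.213, -0.465], [-0.163, 0.263, -0.637], [-0.246, 0.301, -0.838], [-0.312, 0.262, -1.077], [-0.312, 0.262, -1.077], [-0.312, 0.262, -1.077], [-0.312, 0.262, -1.077]]
9.8 [ 0.60347742 -0.03335179  0.11336719] [ 0.437  1.138 -0.931  2.429  2.679  1.914 -2.488] [0.05927147 0.33744137 0.8712481 ]
[[ 0.34  0.19  0.92]
 [ 0.94 -0.06 -0.34]
 [-0.01  0.98 -0.19]]
```

Emit:
carry_out(
  offset=[
    [-0.021,-0.03,0.021],
    [-0.022,-0.058,0.025],
    [-0.024,-0.08,0.029],
    [-0.035,-0.1,0.033],
    [-0.045,-0.102,0.037],
    [-0.046,-0.102,0.037],
    [-0.048,-0.101,0.038],
    [-0.048,-0.101,0.038],
  ],
  turn=[
    [0,0.033,-0.05],
    [-0.02,0.065,-0.12],
    [-0.043,0.1,-0.19],
    [-0.055,0.13,-0.26],
    [-0.068,0.155,-0.32],
    [-0.085,0.185,-0.39],
    [-0.105,0.213,-0.465],
    [-0.105,0.213,-0.465],
  ],
)

```text
clock: 10.6
tcp_pos: [0.6059, -0.0599, 0.0662]
orientation: [0.784, 1.575, 0.678]
contact_force: [-0.9, 0.8, 0.6]
grip_width: 0.0
```

```bash
python3 - <<'E'
s=open('t2.py').read()
i=s.index("W=[");j=s.index("((-.045,0,.058)")
s=s[:i]+"W=["+s[j:]
open('t2.py','w').write(s)
E
python3 t2.py
```

```text
(-0.045, 0, 0.058) 0.1 0.0 [ 0.57  1.11 -0.47  2.41  3.48  1.57 -1.73] dq 0.23
(-0.04, 0, 0.058) 0.2 0.0 [ 0.52  1.06 -0.33  2.38  3.61  1.52 -1.56] dq 0.18
(-0.04, 0, 0.058) 0.2 0.0 [ 0.42  1.05 -0.23  2.39  3.59  1.58 -1.27] dq 0.29
(-0.004, 0.006, 0.058) 0.2 0.0 [ 0.39  1.03 -0.25  2.32  3.55  1.51 -1.29] dq 0.07
(-0.004, 0.006, 0.1) 0.2 0.0 [ 0.4   0.92 -0.26  2.36  3.53  1.45 -1.33] dq 0.11
(-0.004, 0.006, 0.14) 0.2 0.0 [ 0.4   0.82 -0.28  2.39  3.51  1.38 -1.37] dq 0.11
offset [[0.006, -0.01, 0.007], [0.003, -0.01, 0.017], [0.003, -0.01, 0.017], [0.008, 0.006, 0.088], [-0.043, 0.072, 0.076], [-0.091, 0.135, 0.065]] 
turn [[-0.043, 0.053, -0.177], [-0.104, 0.086, -0.386], [-0.121, 0.067, -0.632], [-0.121, 0.067, -0.632], [-0.121, 0.067, -0.632], [-0.121, 0.067, -0.632]]
10.6 [ 0.60593504 -0.05993164  0.06619043] [ 0.518  1.128 -0.518  2.432  3.322  1.678 -1.967] [-0.87176654  0.77295221  0.59049188]
[[-0.08  0.11  0.99]
 [ 0.8   0.6  -0.  ]
 [-0.6   0.79 -0.14]]
```

Works well. I'll finish the yaw and roll, then check with a picture before going under the rail.

Emit:
carry_out(
  offset=[
    [0.006,-0.01,0.007],
    [0.006,-0.01,0.007],
    [0.003,-0.01,0.012],
    [0.003,-0.01,0.017],
    [0.003,-0.01,0.017],
    [0.003,-0.01,0.017],
    [0.003,-0.01,0.017],
    [0.003,-0.01,0.017],
  ],
  turn=[
    [-0.025,0.03,-0.09],
    [-0.043,0.053,-0.177],
    [-0.08,0.075,-0.27],
    [-0.1,0.086,-0.36],
    [-0.11,0.08,-0.45],
    [-0.115,0.072,-0.54],
    [-0.121,0.067,-0.632],
    [-0.121,0.067,-0.632],
  ],
)

```text
clock: 11.4
tcp_pos: [0.6132, -0.0581, 0.0583]
orientation: [-0.171, 1.715, 0.156]
contact_force: [0.1, -0.5, -0.1]
grip_width: -0.0002
```

Run:
```python
from h import *
o=r.get_obs();print(o["clock"],o["tcp_pos"],np.round(o["joints"],3),o["contact_force"]); P,R=pose();print(R.as_matrix().round(3))
tip=P+.014*R.as_matrix()[:,2];print("tip",tip, "guard", Ro.from_euler('z',-p[2]).apply(tip-[p[0],p[1],0]))
f=imaging.grab_frame("scene"); a=f["pixels"][110:290,200:440,::-1]
Rg=R
plan([(G(X)-.014*R.as_matrix()[:,2],R) for X in ((-.004,0.0,.058),)])
cv2.imwrite("pics/d4.png",cv2.resize(a,None,fx=3,fy=3,interpolation=cv2.INTER_CUBIC))
```

```text
11.4 [ 0.61315309 -0.0580691   0.05834732] [ 0.31   1.046 -0.126  2.39   3.567  1.639 -1.356] [ 0.05459746 -0.52628411 -0.10344843]
[[-0.148 -0.202  0.968]
 [-0.024  0.979  0.201]
 [-0.989  0.006 -0.15 ]]
tip [ 0.6267071  -0.05525704  0.05625422] guard [-0.04044487  0.00378825  0.05625422]
offset [[-0.015, -0.021, 0.069]] 
turn [[0.0, -0.001, -0.002]]
```

View pics/d4.png

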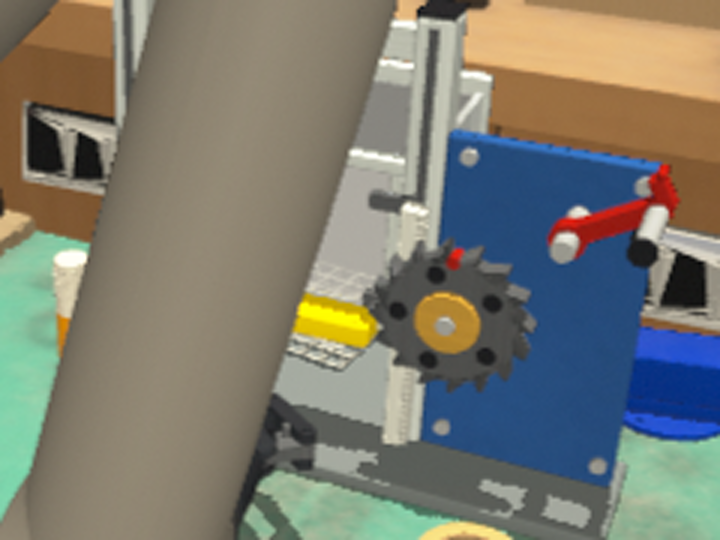

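Emit:
carry_out(
  offset=[
    [-0.005,-0.007,0.036],
    [-0.01,-0.014,0.071],
    [-0.01,-0.014,0.071],
    [-0.02,-0.014,0.07],
    [-0.03,-0.014,0.068],
    [-0.04,-0.014,0.067],
    [-0.05,-0.014,0.065],
    [-0.05,-0.014,0.065],
  ],
  turn=[
    [0,0,0],
    [0,0,0],
    [0,0,0],
    [0,0,0],
    [0,0,0],
    [0,0,0],
    [0,0,0],
    [0,0,0],
  ],
)

```text
clock: 12.25
tcp_pos: [0.6476, -0.0593, 0.0753]
orientation: [-0.172, 1.722, 0.155]
contact_force: [-1.0, 0.1, -1.0]
grip_width: -0.0001
```

```bash
cat > chk.py <<'E'
from h import *
o=r.get_obs();P,R=pose();print(o["clock"],P,np.round(o["joints"],3),o["contact_force"].round(1))
tip=P+.014*R.as_matrix()[:,2];print("tip guard", Ro.from_euler('z',-p[2]).apply(tip-[p[0],p[1],0]).round(4))
f=imaging.grab_frame("scene"); np.save("last.npy",f["pixels"]); a=f["pixels"]
# yellow mask and its rightmost-column extents, compared to prediction of rail right corner
hsv=cv2.cvtColor(a,cv2.COLOR_RGB2HSV); m=cv2.inRange(hsv,(22,150,90),(34,255,255))
m[:, :250]=0; ys,xs=np.nonzero(m)
for c in (305,310,315,320):
    k=ys[xs==c]; print(c,(k.min(),k.max()) if len(k) else None)
for z in (.085,.125,.137): print(z,proj(f,G((-.018,-.073,z))).round(1))
print("marker tip px scene ref", S if (S:=None) else "")
E
python3 chk.py
python3 - <<'E'
import cv2,numpy as np
a=cv2.cvtColor(cv2.imread('pics/scene0.png'),cv2.COLOR_BGR2RGB)
hsv=cv2.cvtColor(a,cv2.COLOR_RGB2HSV); m=cv2.inRange(hsv,(22,150,90),(34,255,255)); m[:, :250]=0; ys,xs=np.nonzero(m)
for c in (305,310,315,320):
    k=ys[xs==c]; print("ref",c,(k.min(),k.max()) if len(k) else None)
E
```

```text
12.25 [ 0.64757183 -0.05933346  0.07525793] [ 0.294  0.977 -0.132  2.343  3.541  1.53  -1.406] [-1.   0.1 -1. ]
tip guard [-0.0061  0.002   0.0731]
305 (np.int64(208), np.int64(221))
310 (np.int64(209), np.int64(222))
315 (np.int64(210), np.int64(223))
320 (np.int64(211), np.int64(224))
0.085 [323.4 226.1]
0.125 [324.7 208. ]
0.137 [325.1 202.4]
marker tip px scene ref 
ref 305 (np.int64(209), np.int64(221))
ref 310 (np.int64(210), np.int64(222))
ref 315 (np.int64(211), np.int64(224))
ref 320 (np.int64(212), np.int64(225))
```

Run:
```python
import cv2,numpy as np
from h import *
a=cv2.cvtColor(cv2.imread('pics/scene0.png'),cv2.COLOR_BGR2RGB).astype(int)
hsv=cv2.cvtColor(a.astype(np.uint8),cv2.COLOR_RGB2HSV); m=cv2.inRange(hsv,(22,150,90),(34,255,255));m[:,:250]=0
ys,xs=np.nonzero(m)
for c in range(253,292,4):
    k=ys[xs==c]; print(c,(k.min(),k.max()) if len(k) else None)
red=(a[:,:,0]>140)&(a[:,:,1]<70)&(a[:,:,2]<70); red[:170]=0; red[:,:232]=0; red[:,260:]=0; red[205:]=0
ys,xs=np.nonzero(red)
for c in range(234,258): 
    k=ys[xs==c]
    if len(k): print("red",c,k.min(),k.max())
f=imaging.grab_frame("scene")
for X in ((-.018,.073,.085),(-.018,.073,.103),(-.014,.079,.137),(-.014,.079,.141),(-.018,.079,.137)): print(X,proj(f,G(X)).round(1))
t=cv2.cvtColor(cv2.imread('pics/top0.png'),cv2.COLOR_BGR2RGB).astype(int)
red=(t[:,:,0]>140)&(t[:,:,1]<70)&(t[:,:,2]<70); ys,xs=np.nonzero(red); k=(xs>220)&(xs<255)&(ys>165)&(ys<195); print("top red",xs[k].min(),xs[k].max(),ys[k].min(),ys[k].max())
```

```text
253 None
257 (np.int64(201), np.int64(210))
261 (np.int64(199), np.int64(211))
265 (np.int64(200), np.int64(212))
269 (np.int64(201), np.int64(213))
273 (np.int64(202), np.int64(214))
277 (np.int64(203), np.int64(215))
281 (np.int64(204), np.int64(216))
285 (np.int64(205), np.int64(217))
289 (np.int64(205), np.int64(218))
red 235 178 179
red 236 178 188
red 237 177 188
red 238 176 188
red 239 179 189
red 240 179 189
red 241 179 189
red 242 180 190
red 243 180 190
red 244 180 190
red 245 180 190
red 246 180 190
red 247 180 190
red 248 180 190
red 249 181 190
red 250 182 189
red 251 184 187
red 252 185 187
(-0.018, 0.073, 0.085) [255.8 209.8]
(-0.018, 0.073, 0.103) [255.7 202.1]
(-0.014, 0.079, 0.137) [253.8 185.8]
(-0.014, 0.079, 0.141) [253.7 184. ]
(-0.018, 0.079, 0.137) [252.8 186.6]
top red 226 244 175 181
```

Emit:
carry_out(
  offset=[
    [-0.015,0,-0.002],
    [-0.03,0,-0.005],
    [-0.045,0,-0.007],
    [-0.06,0,-0.009],
    [-0.075,0,-0.011],
    [-0.085,0,-0.013],
    [-0.085,0,-0.013],
  ],
  turn=[
    [0,0,0],
    [0,0,0],
    [0,0,0],
    [0,0,0],
    [0,0,0],
    [0,0,0],
    [0,0,0],
  ],
)

```text
clock: 13.05
tcp_pos: [0.648, -0.0593, 0.1195]
orientation: [-0.173, 1.719, 0.155]
contact_force: [-3.3, -0.3, -4.5]
grip_width: 0.0001
```

```bash
python3 chk.py
python3 - <<'E'
from h import *
f=imaging.grab_frame("scene");a=f["pixels"][110:290,200:440,::-1]
cv2.imwrite("pics/d5.png",cv2.resize(a,None,fx=3,fy=3,interpolation=cv2.INTER_CUBIC))
E
```

```text
13.05 [ 0.64799207 -0.05934999  0.11952882] [ 0.295  0.865 -0.137  2.376  3.531  1.463 -1.442] [-3.3 -0.3 -4.5]
tip guard [-0.0056  0.0019  0.1174]
305 (np.int64(188), np.int64(201))
310 (np.int64(189), np.int64(202))
315 (np.int64(190), np.int64(202))
320 (np.int64(191), np.int64(203))
0.085 [323.4 226.1]
0.125 [324.7 208. ]
0.137 [325.1 202.4]
marker tip px scene ref
```

View pics/d5.png

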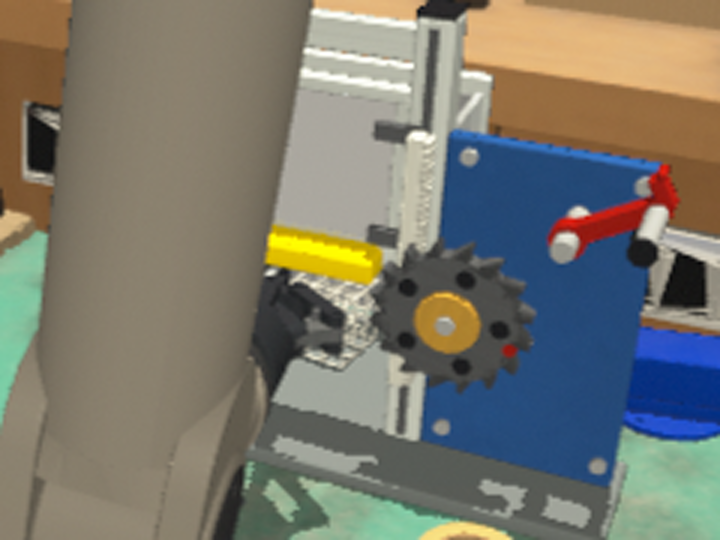

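Emit:
carry_out(
  offset=[
    [-0.006,0,-0.001],
    [-0.012,0,-0.002],
    [-0.012,0,-0.002],
    [-0.012,0,-0.002],
  ],
  turn=[
    [0,0,0],
    [0,0,0],
    [0,0,0],
    [0,0,0],
  ],
)

```text
clock: 13.55
tcp_pos: [0.6485, -0.0595, 0.1246]
orientation: [-0.172, 1.719, 0.155]
contact_force: [-0.4, 0.6, -5.8]
grip_width: 0.0002
```

```bash
python3 chk.py
```

```text
13.55 [ 0.64845455 -0.05946055  0.12456507] [ 0.296  0.851 -0.138  2.379  3.529  1.452 -1.447] [-0.4  0.6 -5.8]
tip guard [-0.0052  0.0018  0.1224]
305 (np.int64(185), np.int64(198))
310 (np.int64(186), np.int64(199))
315 (np.int64(187), np.int64(200))
320 (np.int64(188), np.int64(201))
0.085 [323.4 226.1]
0.125 [324.7 208. ]
0.137 [325.1 202.4]
marker tip px scene ref
```

Emit:
carry_out(
  offset=[
    [0.02,0,0.003],
    [0.06,0,0.009],
    [0.1,0,0.015],
    [0.125,0,0.018],
    [0.13,0.005,-0.02],
    [0.135,0.01,-0.055],
    [0.135,0.01,-0.055],
  ],
  turn=[
    [0,0,0],
    [0,0,0],
    [0,0,0],
    [0,0,0],
    [0,0,0],
    [0,0,0],
    [0,0,0],
  ],
)

```text
clock: 14.3
tcp_pos: [0.6092, -0.0623, 0.0615]
orientation: [-0.171, 1.72, 0.155]
contact_force: [-0.6, 0.2, -0.6]
grip_width: 0.0
```

```bash
cat > t3.py <<'E'
from ik import *
import sys
q=np.array(r.get_obs()["joints"])
H=np.pi/2
W=eval(sys.argv[1])
L=[]
for X,y,d,ro in W:
    R=oriU(y,d,ro);P=G(X)-.014*R.as_matrix()[:,2]; L.append((P,R))
    q1,e=ik(P,R,q,.003); print(X,y,round(e,4),q1.round(2),"dq",np.abs(q1-q).max().round(2)); q=q1
plan(L)
E
python3 chk.py; python3 t3.py "[((-.045,0,.058),0.1,.15,-1.35),((-.05,0,.058),0.,.15,-1.1),((-.05,0.01,.058),-.1,.15,-.85),((-.05,0.01,.06),-.2,.15,-.6),((-.05,.01,.08),-.3,.2,-.4),((-.05,.02,.11),-.4,.2,-.3),((-.05,.02,.15),-.45,.2,-.2),((-.06,.01,.2),-.55,.2,-.2),((-.08,0,.24),-.7,.2,-.2),((-.12,-.05,.28),-.85,.2,-.2),((-.14,-.12,.3),-1.,.15,-.2),((-.16,-.17,.31),-1.2,.15,-.2)]"
```

```text
14.3 [ 0.60918182 -0.06232465  0.06145839] [ 0.322  1.035 -0.124  2.399  3.577  1.63  -1.356] [-0.6  0.2 -0.6]
tip guard [-0.0445 -0.0004  0.0593]
305 None
310 (np.int64(186), np.int64(199))
315 (np.int64(187), np.int64(200))
320 (np.int64(188), np.int64(201))
0.085 [323.4 226.1]
0.125 [324.7 208. ]
0.137 [325.1 202.4]
marker tip px scene ref 
(-0.045, 0, 0.058) 0.1 0.0 [ 0.57  1.11 -0.47  2.41  3.48  1.57 -1.28] dq 0.34
(-0.05, 0, 0.058) 0.0 0.0001 [ 1.06  1.54 -1.04  2.41  3.44  1.38 -0.82] dq 0.57
(-0.05, 0.01, 0.058) -0.1 0.0001 [ 1.17  1.97 -1.29  2.41  3.43  1.39 -0.57] dq 0.42
(-0.05, 0.01, 0.06) -0.2 0.0 [ 1.1   2.07 -1.36  2.4   3.47  1.54 -0.73] dq 0.16
(-0.05, 0.01, 0.08) -0.3 0.006 [ 0.91  1.87 -1.38  2.41  3.3   1.83 -1.12] dq 0.39
(-0.05, 0.02, 0.11) -0.4 0.2137 [ 0.85  1.74 -1.38  2.41  3.2   1.89 -1.35] dq 0.23
(-0.05, 0.02, 0.15) -0.45 0.0032 [ 0.36  1.   -0.96  2.41  2.43  1.89 -2.38] dq 1.03
(-0.06, 0.01, 0.2) -0.55 0.0 [ 0.38  0.9  -1.06  2.4   2.25  1.89 -2.36] dq 0.19
(-0.08, 0, 0.24) -0.7 0.0 [ 0.33  0.78 -1.08  2.36  2.    1.89 -2.41] dq 0.25
(-0.12, -0.05, 0.28) -0.85 0.0 [ 0.43  0.67 -1.15  2.37  1.84  1.89 -2.4 ] dq 0.16
(-0.14, -0.12, 0.3) -1.0 0.0 [ 0.5   0.62 -1.09  2.36  1.82  1.89 -2.42] dq 0.08
(-0.16, -0.17, 0.31) -1.2 0.0 [ 0.52  0.59 -1.02  2.29  1.71  1.89 -2.42] dq 0.11
offset [[0.004, 0.004, -0.003], [0.005, 0.009, -0.012], [0.005, 0.031, -0.007], [0.001, 0.034, -0.007], [-0.04, 0.036, -0.012], [-0.1, 0.059, -0.016], [-0.179, 0.06, -0.028], [-0.275, 0.047, -0.064], [-0.348, 0.038, -0.116], [-0.413, -0.043, -0.221], [-0.442, -0.171, -0.288], [-0.455, -0.26, -0.343]] 
turn [[0.068, -0.011, 0.154], [0.131, -0.035, 0.33], [0.191, -0.076, 0.504], [0.244, -0.133, 0.675], [0.311, -0.17, 0.819], [0.363, -0.23, 0.887], [0.383, -0.274, 0.952], [0.439, -0.32, 0.953], [0.523, -0.39, 0.95], [0.607, -0.46, 0.943], [0.67, -0.555, 0.912], [0.783, -0.647, 0.887]]
```

Emit:
carry_out(
  offset=[
    [0.002,0.002,-0.002],
    [0.004,0.004,-0.003],
    [0.005,0.007,-0.008],
    [0.005,0.009,-0.012],
    [0.005,0.02,-0.01],
    [0.005,0.031,-0.007],
    [0.003,0.033,-0.007],
    [0.001,0.034,-0.007],
  ],
  turn=[
    [0.034,-0.006,0.08],
    [0.068,-0.011,0.154],
    [0.1,-0.023,0.24],
    [0.131,-0.035,0.33],
    [0.16,-0.055,0.42],
    [0.191,-0.076,0.504],
    [0.218,-0.105,0.59],
    [0.244,-0.133,0.675],
  ],
)

```text
clock: 15.15
tcp_pos: [0.6046, -0.0465, 0.0627]
orientation: [0.974, 1.458, 0.568]
contact_force: [-0.5, 0.6, -0.7]
grip_width: 0.0001
```

```bash
python3 chk.py | head -2; python3 t3.py "[((-.05,.01,.08),-.3,.2,-.3),((-.05,.02,.11),-.35,.2,-.1),((-.05,.02,.15),-.42,.2,-0.),((-.06,.01,.2),-.55,.2,0),((-.08,0,.24),-.7,.2,-.0),((-.12,-.05,.28),-.85,.2,-.0),((-.14,-.12,.3),-1.,.15,-.0),((-.16,-.17,.31),-1.2,.15,-.0)]"
```

```text
15.15 [ 0.60462695 -0.04653713  0.06266506] [ 0.584  1.309 -0.828  2.416  3.108  1.859 -1.759] [-0.5  0.6 -0.7]
tip guard [-0.0489  0.0099  0.0606]
(-0.05, 0.01, 0.08) -0.3 0.006 [ 0.91  1.87 -1.38  2.41  3.3   1.83 -1.22] dq 0.56
(-0.05, 0.02, 0.11) -0.35 0.1107 [ 0.84  1.73 -1.38  2.41  3.18  1.89 -1.55] dq 0.33
(-0.05, 0.02, 0.15) -0.42 0.0426 [ 0.41  1.03 -0.99  2.41  2.49  1.89 -2.52] dq 0.97
(-0.06, 0.01, 0.2) -0.55 0.0 [ 0.38  0.9  -1.06  2.4   2.25  1.89 -2.56] dq 0.24
(-0.08, 0, 0.24) -0.7 0.0 [ 0.33  0.78 -1.08  2.36  2.    1.89 -2.61] dq 0.25
(-0.12, -0.05, 0.28) -0.85 0.0 [ 0.43  0.67 -1.15  2.37  1.84  1.89 -2.6 ] dq 0.16
(-0.14, -0.12, 0.3) -1.0 0.0 [ 0.5   0.62 -1.09  2.36  1.82  1.89 -2.62] dq 0.08
(-0.16, -0.17, 0.31) -1.2 0.0 [ 0.52  0.59 -1.02  2.29  1.71  1.89 -2.62] dq 0.11
offset [[-0.021, 0.034, -0.008], [-0.037, 0.094, -0.021], [-0.079, 0.161, -0.032], [-0.15, 0.23, -0.061], [-0.211, 0.278, -0.106], [-0.344, 0.275, -0.171], [-0.483, 0.228, -0.183], [-0.578, 0.185, -0.198]] 
turn [[0.058, -0.042, 0.203], [0.065, -0.079, 0.342], [0.075, -0.128, 0.416], [0.1, -0.211, 0.429], [0.129, -0.307, 0.442], [0.157, -0.404, 0.454], [0.156, -0.512, 0.451], [0.195, -0.641, 0.459]]
```

Emit:
carry_out(
  offset=[
    [-0.01,0.017,-0.004],
    [-0.021,0.034,-0.008],
    [-0.03,0.064,-0.015],
    [-0.037,0.094,-0.021],
    [-0.079,0.161,-0.032],
    [-0.115,0.195,-0.045],
    [-0.15,0.23,-0.061],
    [-0.15,0.23,-0.061],
  ],
  turn=[
    [0.03,-0.021,0.09],
    [0.058,-0.042,0.18],
    [0.06,-0.06,0.27],
    [0.065,-0.079,0.342],
    [0.075,-0.128,0.416],
    [0.09,-0.17,0.422],
    [0.1,-0.211,0.429],
    [0.1,-0.211,0.429],
  ],
)

```text
clock: 16.0
tcp_pos: [0.5965, -0.0389, 0.2076]
orientation: [1.582, 0.901, 0.733]
contact_force: [-0.3, -0.4, 0.2]
grip_width: -0.0
```

```bash
python3 chk.py | head -2; python3 t3.py "[((-.07,0.01,.22),-.65,.2,-.0),((-.09,0.0,.25),-.78,.2,-.0),((-.11,-.05,.28),-.9,.2,-.0),((-.13,-.1,.3),-1.05,.15,-.0),((-.15,-.14,.31),-1.18,.15,-.0),((-.16,-.17,.32),-1.3,.15,-.0),((-.16,-.17,.32),-1.45,.15,-.0),((-.16,-.17,.32),-1.45,.3,-.0)]"
```

```text
16.0 [ 0.5964703  -0.0388913   0.20758345] [ 0.38   0.897 -1.069  2.397  2.251  1.896 -2.546] [-0.3 -0.4  0.2]
tip guard [-0.0588  0.0133  0.2049]
(-0.07, 0.01, 0.22) -0.65 0.0 [ 0.31  0.82 -1.05  2.36  2.07  1.89 -2.61] dq 0.18
(-0.09, 0.0, 0.25) -0.78 0.0 [ 0.26  0.73 -1.04  2.33  1.88  1.89 -2.64] dq 0.19
(-0.11, -0.05, 0.28) -0.9 0.0 [ 0.36  0.65 -1.07  2.32  1.79  1.86 -2.62] dq 0.09
(-0.13, -0.1, 0.3) -1.05 0.0 [ 0.37  0.61 -1.    2.3   1.73  1.89 -2.64] dq 0.07
(-0.15, -0.14, 0.31) -1.18 0.0 [ 0.42  0.58 -0.98  2.27  1.67  1.89 -2.64] dq 0.06
(-0.16, -0.17, 0.32) -1.3 0.0 [ 0.44  0.57 -0.93  2.22  1.61  1.89 -2.62] dq 0.06
(-0.16, -0.17, 0.32) -1.45 0.0 [ 0.29  0.56 -0.75  2.12  1.48  1.89 -2.63] dq 0.17
(-0.16, -0.17, 0.32) -1.45 0.0 [ 0.37  0.48 -0.81  2.09  1.4   1.76 -2.54] dq 0.13
offset [[-0.013, 0.031, -0.022], [-0.048, 0.085, -0.056], [-0.152, 0.147, -0.047], [-0.254, 0.188, -0.034], [-0.34, 0.208, -0.028], [-0.4, 0.231, -0.015], [-0.397, 0.231, -0.012], [-0.398, 0.236, -0.012]] 
turn [[0.005, -0.07, 0.021], [0.006, -0.155, 0.038], [0.006, -0.233, 0.053], [-0.026, -0.333, 0.064], [-0.025, -0.418, 0.079], [-0.024, -0.497, 0.093], [-0.023, -0.596, 0.109], [0.07, -0.586, 0.154]]
```

Emit:
carry_out(
  offset=[
    [-0.013,0.031,-0.022],
    [-0.048,0.085,-0.056],
    [-0.14,0.14,-0.048],
    [-0.23,0.18,-0.036],
    [-0.32,0.205,-0.03],
    [-0.4,0.231,-0.015],
    [-0.398,0.236,-0.012],
    [-0.398,0.236,-0.012],
  ],
  turn=[
    [0.005,-0.07,0.021],
    [0.006,-0.155,0.038],
    [0.006,-0.24,0.053],
    [-0.01,-0.33,0.064],
    [0,-0.42,0.085],
    [0.02,-0.5,0.11],
    [0.07,-0.586,0.154],
    [0.07,-0.586,0.154],
  ],
)

```text
clock: 16.85
tcp_pos: [0.509, -0.2213, 0.3226]
orientation: [1.872, 0.107, 0.076]
contact_force: [0.9, 0.4, -0.3]
grip_width: 0.0
```

```bash
python3 chk.py | head -2
cat > t4.py <<'E'
from ik import *
q=np.array(r.get_obs()["joints"]); P0,R0=pose(); D=ori(np.pi/2)
A=(R0.inv()*D).as_rotvec(); print("total",np.linalg.norm(A))
L=[]
for k in np.linspace(.125,1,8):
    R=R0*Ro.from_rotvec(A*k); P=P0+k*(np.array(G((-.16,-.24,.33)))-P0); L.append((P,R))
    q1,e=ik(P,R,q,.003); print(round(e,4),q1.round(2),"dq",np.abs(q1-q).max().round(2)); q=q1
plan(L)
E
python3 t4.py
```

```text
16.85 [ 0.50898552 -0.22127015  0.32259422] [ 0.51   0.563 -0.995  2.082  1.454  1.864 -2.54 ] [ 0.9  0.4 -0.3]
tip guard [-0.1596 -0.1736  0.3184]
total 1.2716580568366327
0.0 [ 0.63  0.5  -1.07  2.05  1.38  1.72 -2.44] dq 0.14
0.0 [ 0.77  0.45 -1.14  2.    1.28  1.59 -2.33] dq 0.13
0.0 [ 0.91  0.43 -1.2   1.95  1.17  1.48 -2.2 ] dq 0.14
0.0 [ 1.04  0.43 -1.26  1.89  1.06  1.4  -2.07] dq 0.13
0.0 [ 1.16  0.46 -1.32  1.82  0.95  1.37 -1.95] dq 0.13
0.0 [ 1.25  0.52 -1.37  1.75  0.84  1.38 -1.84] dq 0.11
0.0 [ 1.3   0.57 -1.38  1.67  0.73  1.4  -1.73] dq 0.11
0.0 [ 1.34  0.64 -1.38  1.59  0.63  1.44 -1.65] dq 0.1
offset [[-0.002, 0.008, 0.019], [-0.003, 0.016, 0.037], [-0.005, 0.024, 0.056], [-0.007, 0.032, 0.074], [-0.009, 0.04, 0.093], [-0.01, 0.048, 0.111], [-0.012, 0.056, 0.13], [-0.014, 0.064, 0.148]] 
turn [[0.106, -0.005, 0.007], [0.211, -0.01, 0.015], [0.317, -0.015, 0.022], [0.422, -0.02, 0.03], [0.528, -0.025, 0.037], [0.634, -0.03, 0.045], [0.739, -0.036, 0.052], [0.845, -0.041, 0.059]]
```

Emit:
carry_out(
  offset=[
    [-0.002,0.008,0.019],
    [-0.003,0.016,0.037],
    [-0.005,0.024,0.056],
    [-0.007,0.032,0.074],
    [-0.009,0.04,0.093],
    [-0.01,0.048,0.111],
    [-0.012,0.056,0.13],
    [-0.014,0.064,0.148],
  ],
  turn=[
    [0.1,-0.005,0.007],
    [0.2,-0.01,0.015],
    [0.3,-0.015,0.022],
    [0.4,-0.02,0.03],
    [0.5,-0.025,0.037],
    [0.6,-0.03,0.045],
    [0.7,-0.036,0.052],
    [0.79,-0.041,0.059],
  ],
  hand=0.35,
)

```text
clock: 17.7
tcp_pos: [0.5091, -0.3002, 0.3288]
orientation: [3.063, 0.032, 0.001]
contact_force: [-0.2, 0.2, 0.1]
grip_width: 0.0555
```

```bash
python3 chk.py | head -2
python3 - <<'E'
from h import *
D=ori(np.pi/2)
y,z=-.1888+.052*np.cos(2.62),.196+.052*np.sin(2.62); print(y,z)
plan([(G((-.07,y,.30)),D),(G((-.07,y,z-.004)),D)])
f=imaging.grab_frame("scene");find("pawl_pin","scene",f); save(f,"s6.png")
print(proj(f,G((-.09,y,z))),proj(f,G((-.04,y,z))))
cv2.imwrite("pics/d6.png",cv2.resize(f["pixels"][90:290,230:480,::-1],None,fx=3,fy=3,interpolation=cv2.INTER_CUBIC))
E
```

```text
17.7 [ 0.50906867 -0.30021354  0.32884724] [ 1.307  0.568 -1.324  1.633  0.639  1.393 -1.652] [-0.2  0.2  0.1]
tip guard [-0.1621 -0.2403  0.3149]
-0.23388538951518173 0.2219096054054156
offset [[0.186, -0.031, 0.053], [0.186, -0.043, 0.216]] 
turn [[0.048, 0.001, -0.005], [0.048, 0.001, -0.005]]
scene pawl_pin 0.66 [ 0.6321 -0.2865  0.2194] [415. 183.]
[414.10446851 195.54485584] [419.59725733 182.50266791]
```

View pics/d6.png

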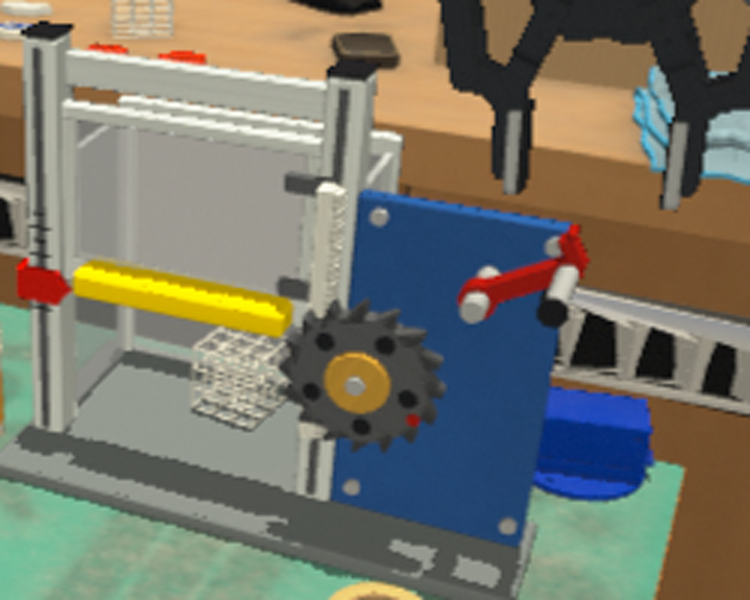

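The sash's lower-left corner at (75,290) is level with the marker tip at (72,288). The pawl is still back, with its pin cap at (550,312). I'll re-grip the pin.

Emit:
carry_out(
  offset=[
    [0.07,-0.01,0.02],
    [0.14,-0.02,0.04],
    [0.186,-0.031,0.053],
    [0.186,-0.035,0.1],
    [0.186,-0.039,0.16],
    [0.186,-0.043,0.216],
    [0.186,-0.043,0.216],
  ],
  turn=[
    [0.048,0,0],
    [0.048,0,0],
    [0.048,0,0],
    [0.048,0,0],
    [0.048,0,0],
    [0.048,0,0],
    [0.048,0,0],
  ],
)

```text
clock: 18.55
tcp_pos: [0.6001, -0.2833, 0.2152]
orientation: [3.131, 0.038, -0.011]
contact_force: [-0.5, -0.0, -0.3]
grip_width: 0.0559
```

Emit:
carry_out(
  offset=[
    [0,0,0],
    [0,0,0],
    [0,0,0],
    [0,0,0],
    [0,0,0],
    [0,0,0],
  ],
  turn=[
    [0,0,0],
    [0,0,0],
    [0,0,0],
    [0,0,0],
    [0,0,0],
    [0,0,0],
  ],
  hand=1,
)

```text
clock: 19.15
tcp_pos: [0.6039, -0.2909, 0.2235]
orientation: [3.122, 0.021, 0.008]
contact_force: [-1.5, -11.3, 4.7]
grip_width: 0.0109
```

```bash
python3 chk.py | head -2
python3 - <<'E'
from h import *
print(pose()[1].as_matrix().round(3))
E
```

```text
19.15 [ 0.60387639 -0.29094832  0.22352555] [ 1.076  0.776 -1.181  1.545  0.753  1.319 -1.755] [ -1.5 -11.3   4.7]
tip guard [-0.0671 -0.2318  0.2095]
[[ 1.     0.013  0.005]
 [ 0.014 -1.    -0.019]
 [ 0.005  0.019 -1.   ]]
```

Emit:
carry_out(
  offset=[
    [0,-0.008,-0.032],
    [0,-0.034,-0.049],
    [0,-0.064,-0.058],
    [0,-0.095,-0.057],
    [0,-0.124,-0.047],
    [0,-0.15,-0.029],
    [0,-0.168,-0.004],
    [0,-0.175,0.01],
  ],
  turn=[
    [0,0,0],
    [0,0,0],
    [0,0,0],
    [0,0,0],
    [0,0,0],
    [0,0,0],
    [0,0,0],
    [0,0,0],
  ],
)

```text
clock: 20.0
tcp_pos: [0.6013, -0.1973, 0.2132]
orientation: [3.131, 0.03, 0.002]
contact_force: [1.2, -5.0, 0.8]
grip_width: 0.0105
```

Emit:
carry_out(
  offset=[
    [0,0,0.005],
    [0,0,0.01],
    [0,0,0.01],
  ],
  turn=[
    [0,0,0],
    [0,0,0],
    [0,0,0],
  ],
)

```text
clock: 20.3
tcp_pos: [0.6013, -0.1966, 0.2096]
orientation: [3.134, 0.03, 0.002]
contact_force: [-0.8, 2.8, 0.1]
grip_width: 0.0107
```

```bash
python3 chk.py | head -2
python3 - <<'E'
from h import *
P,R=pose(); g=Ro.from_euler('z',-p[2]).apply(P+.005*np.array([0,0,1])-[p[0],p[1],0]); print(g,np.arctan2(g[2]-.196,g[1]+.1888))
E
```

```text
20.3 [ 0.60131665 -0.19660519  0.20956559] [ 0.992  0.745 -1.197  1.646  0.732  1.265 -1.904] [-0.8  2.8  0.1]
tip guard [-0.0681 -0.1372  0.1956]
[-0.06816615 -0.13720067  0.21473545] 0.34829269208732727
```

Emit:
carry_out(
  offset=[
    [0,0,0.006],
    [0,0,0.012],
    [0,0,0.016],
    [0,0,0.016],
  ],
  turn=[
    [0,0,0],
    [0,0,0],
    [0,0,0],
    [0,0,0],
  ],
)

```text
clock: 20.75
tcp_pos: [0.6013, -0.1955, 0.2019]
orientation: [3.135, 0.032, 0.002]
contact_force: [-2.4, 5.2, 1.6]
grip_width: 0.0106
```

Emit:
carry_out(
  offset=[
    [0,0,0],
    [0,0,0],
    [0,0,0],
    [0,0,0],
    [0,0,-0.05],
    [0,0,-0.12],
    [0,0,-0.2],
    [-0.05,0,-0.22],
  ],
  turn=[
    [0,0,0],
    [0,0,0],
    [0,0,0],
    [0,0,0],
    [0,0,0],
    [0,0,0],
    [0,0,0],
    [0,0,0],
  ],
  hand=0.35,
)

```text
clock: 21.55
tcp_pos: [0.5796, -0.1962, 0.3165]
orientation: [3.132, 0.03, 0.015]
contact_force: [0.3, 0.3, 0.1]
grip_width: 0.0554
```

Emit:
carry_out(
  offset=[
    [-0.08,0.03,0],
    [-0.16,0.06,0],
    [-0.2,0.1,0],
    [-0.2,0.1,0],
  ],
  turn=[
    [0,0,0],
    [0,0,0],
    [0,0,0],
    [0,0,0],
  ],
)

```text
clock: 21.95
tcp_pos: [0.4744, -0.2534, 0.3117]
orientation: [3.129, 0.018, -0.001]
contact_force: [0.3, -1.0, -0.3]
grip_width: 0.0556
```

```bash
python3 chk.py
python3 - <<'E'
from h import *
f=imaging.grab_frame("scene")
for q in ("pawl_pin","tape_roll_mid","glue_stick_mid"): find(q,"scene",f,1)
cv2.imwrite("pics/d7.png",cv2.resize(f["pixels"][90:290,210:430,::-1],None,fx=3,fy=3,interpolation=cv2.INTER_CUBIC))
E
```

```text
21.95 [ 0.47439963 -0.25337703  0.31174804] [ 1.375  0.507 -1.354  1.748  0.526  1.313 -1.656] [ 0.3 -1.  -0.3]
tip guard [-0.196  -0.192   0.2977]
305 (np.int64(185), np.int64(198))
310 (np.int64(186), np.int64(199))
315 (np.int64(187), np.int64(200))
320 (np.int64(188), np.int64(201))
0.085 [323.4 226.1]
0.125 [324.7 208. ]
0.137 [325.1 202.4]
marker tip px scene ref 
scene pawl_pin 0.81 [ 0.6337 -0.205   0.1995] [365. 184.]
scene tape_roll_mid 0.59 [ 0.5538 -0.2296  0.014 ] [355. 300.]
```

View pics/d7.png

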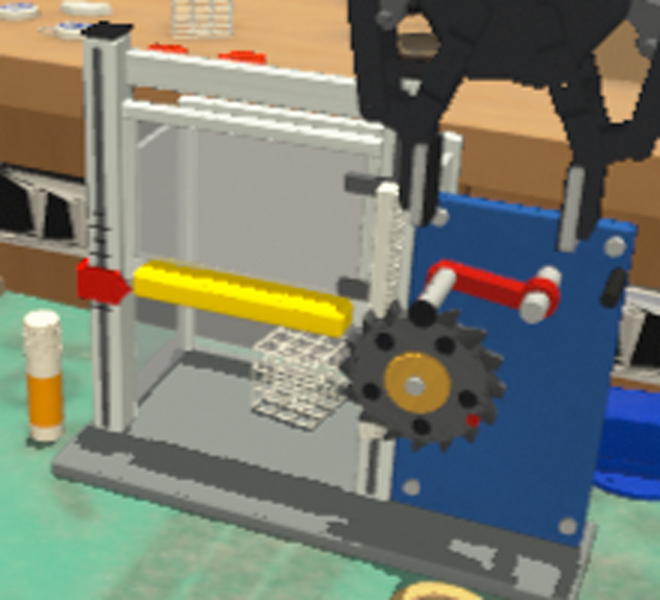

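The pawl lies on the wheel again, with its pin running from (440,275) to (423,313). The rail corner at (135,288) is level with the marker tip at (132,286), and the gripper is clear.

```bash
python3 -c "
from bench import r
r.hand_in(); print(r.get_obs()['clock'], r.get_obs()['contact_force'])"
```

```text
the job is handed in; nothing more can be done
the job is handed in; nothing more can be done
```

The job is done and handed in at about 22 s of the 59 s allowed. Handing in gives no verdict, so the result rests on my own checks below.

**What I did:** I gripped the pawl's pin and swung it over onto its back stop. With the fingers shut and the hand nearly level, I pushed the sash up about 52 mm from below. I then gripped the pin again, swung the pawl back, let it down onto the wheel and moved the arm clear.

**Last checks (camera):**
- **Sash height:** the lower edge is at about 137 mm, against a marker tip measured at about 137 mm. The two are within about 1 pixel (2 mm) in the picture. The height did not change when the pawl went back in.
- **Pawl:** it lies on the teeth. Its pin shows about 2 pixels higher than at the start, which I read as roughly 0.1 rad, under the 0.2 limit. That is an estimate from the image, not a joint reading.
- **Marker, glue stick, tape roll, lattice cube:** none shows any sign of having moved. The tape roll was found within about 4 mm of its first position, which is the detector's own accuracy. The detector did not report the glue stick in the last picture, but it stands in its place there. I judged the marker and the lattice cube by eye only.
- **Contact:** the arm was clear of everything, and the last force readings were 1 N or less.

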